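# Gauge the press screw's thread pitch

## Task

Find which pitch-comb leaf fits the thread of the press screw at the front of the green stand: mesh the brass leaves from the rack one by one, gently, teeth down on top of that thread between the guide arms, shifting each along the screw by feel, and keep the one that drops fully home, leaving it standing there meshed and let go. Leaves that do not fit go back upright in rack slots. Never press a leaf hard on a screw, and leave the other things on the table alone.

Things in the scene. Friction and masses are not known exactly. Their poses are not given: they have to be found in the camera images.
- stand: Green screw stand, fixed. Base plate 10 mm thick, 235 mm along y, from 57 mm in front (-x) to 218 mm behind (+x) the origin, which lies on the table under the middle of the front screw, the one to gauge. x across the screws, y along their axes, z up. Two other screws lie 80 and 160 mm behind: not to be gauged.
- crest (a point): On the stand (same axes): top of the front thread, at the height of its crests, 67 mm above the table (thread radius 22 mm), midway between the guides. Pitch is 8, 10 or 12 mm and changes between starts; the crests' position along y also shifts by up to 6 mm and is not measured. Thread runs at least 50 mm each way. Grooves 5.8 mm wide at the crest, 6 deep, 2.6 at the root.
- slot (a point): On the stand (same axes): middle of the guide slot, 87 mm above the table, right above the crest point. Slot 13 mm wide in x, open above and along y, between two pairs of grey guide arms at y = -20 and +20 mm (8 mm wide), 73 to 87 mm above the table, with flared lips up to 97 mm. A leaf stands in it, its plane along y, and can be shifted along y.
- rack: Wooden leaf rack, fixed, 256 x 41 mm, 33 mm high; origin at the centre of its underside, y along its length. Three slots in line along y, at y = -80, 0 and +80 mm, each 13 mm wide (x), 68 mm long (y), flared in x at the top, floor 6 mm above the origin. A leaf stands in each at the start.
- leaf_1: Brass pitch-comb leaf of 8 mm pitch, 10 mm thick (x), 62 mm long (y), 80 mm high, about 110 g. Origin: middle of the tooth tips' line, z up. Five symmetric teeth below, 5 mm high, 2.1 mm wide at the tip, 4.8 at the base. Plate up to z = 36 mm, then a tab 24 mm wide (y), 10 thick, to z = 80. Pinch the tab across its thickness, finger tips above z = 40 mm to clear the guides.
- leaf_2: Like leaf_1, but 10 mm pitch. Leaves change slots between starts. The right leaf fully home rests its tooth roots on the crests, tips 5 mm below the crest tops. A wrong leaf stays with its tips at the crest tops wherever it is shifted; so does the right one until its teeth are within 1.8 mm of the grooves.
- leaf_3: Like leaf_1, but 12 mm pitch.
- brayer_red: Bystander: ink roller with a red handle and black 90 mm roller, lying; to be left alone. Origin: centre of its underside or of its length.
- brayer_black: Bystander: ink roller with a black handle and teal 90 mm roller, lying; to be left alone. Origin: centre of its underside or of its length.
- ink_tin: Bystander: closed steel ink tin, 76 mm across, 55 mm high; to be left alone. Origin: centre of its underside or of its length.
- lino_block: Bystander: teal lino block 100 x 75 x 19 mm; to be left alone. Origin: centre of its underside or of its length.
- press_nut: Bystander: brass ring nut, 72 mm across, 32 mm high; to be left alone. Origin: centre of its underside or of its length.
- palette_knife: Bystander: palette knife lying flat; to be left alone. Origin: centre of its underside or of its length.
- brush_jar: Bystander: white ceramic jar, 72 mm across, 95 mm high; to be left alone. Origin: centre of its underside or of its length.
Not all that is in view belongs to the job. Leave any pink look-alike of the leaf_2 alone.

How it is judged:
By the outcome, as a careful person would: the job done as asked, in the order asked, and still so for the second after the job is handed in, with the robot touching nothing.
It also fails if it takes over 72 s, if anything falls off the work surface, if the arm or the gripper's body presses on something with over 40 N, if the wrist force passes 120 N, or if a joint passes its speed limit or range.

## Robot

A 6-joint arm with a two-finger parallel gripper is mounted at the origin on the work surface. World frame = base frame: x ahead of the robot, y to its left, z up, the work surface at z = 0. Lengths are in m, angles in degrees, forces in N, time in s.
With the tool pointing down it reaches from about 0.3 to 0.75 m from the base axis. Payload 8.5 kg.
Tool frame: the origin (TCP) lies midway between the tips of the shut fingers; the grasp point (between the pads) lies env.tcp_to_grasp behind it (env.tcp_to_grasp is the distance from the TCP to the grasp point, in m); z points along the fingers, y is the direction in which the jaws open and shut (so a half turn about z gives the same grasp; the last joint's range is limited). The gripper opens to 85 mm and grips with 20 to 120 N. Pads are 22 mm wide; open, the fingers measure 114 mm over their backs; the gripper's body (76 mm by 85 mm) begins 54 mm behind the grasp point. The pads swing forward as they close: fully open they stand 13 mm farther back than shut.
Start: joints at [-75.705, 21.807, 74.336, -0, 83.858, -12.336], TCP at [0.247, -0.492, 0.231] pointing down, gripper open.
Joint ranges: [-178.18, 178.18], [-50.72, 133.34], [12.68, 142.11], [-81.47, 261.47], [9.98, 163.14], [-165.26, 165.26]. Speed limits (degrees/s): [136.94, 136.94, 180, 180, 180, 180].

## Interface

Orientations are given as a 3x3 rotation matrix whose columns are the frame's x, y, z axes.
In Python, from rig import readout, imaging, job, env gives the robot as it stands.
- The arm moves only by the tool move_arm, never from a script. Its argument "motion" is a list of rows, each a list of 3 entries, a list of its own where there are three numbers: the shift along the tool's x, y, z normalised to -1 to 1, where 1 is 0.02 m, then the turn, a rotation vector about the tool's x, y, z normalised to -1 to 1, where 1 is 120 degrees, then the gripper command: -1 is shut, 1 is fully open, values between are in proportion. In form: [[[tx, ty, tz], [rx, ry, rz], claw], ...]. A call has 1 to 12 rows; each row shifts and turns the pose as measured when the row begins, along the tool's axes as they then stand; what a row does not reach is not made up. A row lasts 1/12 s, in which the tool goes at most 41.7 mm and 7.16 degrees, less where a joint would pass 70% of its speed; a pose out of reach is approached as far as the arm can. A call with a number of a shift or a turn outside -1 to 1 is refused whole. A call with a gripper value outside its range is refused whole. The fingers move at their own pace and stop on an object; "squeeze" is the grip in N (left out, the last holds). Time passes only in rows, so rows that do not move let the fingers close. It gives the time, the measured TCP pose, the force and the opening at its end, in the units of the state.
- readout.observe(): the state, without advancing time (a new reading comes with each control period).
- imaging.get_image(name): name is "side" or "top"; returns a dict with "img" (420x560x3 uint8, blue, green, red), "fov_y" (degrees; the focal length in pixels is half the picture's height over the tangent of half this angle, whatever the lens; pixels are square), "cx", "cy" (the principal point, pixels), "k1" (the pictures are not rectified: a ray, as slopes to the right and down, at radius r is drawn at 1 + k1 r^2 times it, then the intrinsics apply), "eye" and "orientation" of the camera in the world. Camera axes: x right, y up, looking along -z (the intrinsics and any distortion apply to the point x, -y, -z); pixel columns grow to the right and rows downward; lengths in m; the calibration is good to about 2 mm. A picture is of the moment at which its call begins. There is no depth.
- job.close_job(): hands the job in, once; it reports no verdict.
The state is a dict: "time_s": time; "q": joint angles; "qvel": joint speeds; "joint_efforts": joint torques, N m; "position": TCP position; "tool_rot": TCP orientation; "ft_force": force on the tool from outside, world axes, zero at the start; "wrist_torque": the same for the moment, N m; "grip_width": finger opening in m.
Only numpy, scipy, OpenCV 4.12 (cv2) and the standard library are available. Lean on these libraries where they do the work, as an engineer would, in place of code of your own. Each camera call takes 0.05 s, during which the arm holds its last target.

## Working session

There is one attempt and no reset: what is moved stays moved. The work goes in short steps, Python scripts to look and compute and a tool call to move; the robot and the scene stay as the last step left them, time stands still between calls to the robot, and variables do not carry over. Pictures are saved under pics/ and viewed, and the job is handed in when it is done.

Besides the shell and the picture viewer there is one more tool, called after "Call:" as name(argument=value, ...) on one line, values as JSON. move_arm: Moves the arm, as the interface text tells. Its arguments: {"type":"object","properties":{"motion":{"type":"array","items":{"type":"array"}},"squeeze":{"type":"number"}},"required":["motion"]}

```bash
ls; mkdir -p pics; python3 - <<'E'
from rig import readout, imaging, job, env
import cv2
s=readout.observe(); print(s); print(env.tcp_to_grasp)
for n in("side","top"):
    d=imaging.get_image(n); cv2.imwrite(f"pics/{n}0.png",d["img"]); print({k:v for k,v in d.items() if k!="img"})
E
```

```text
pics
{'time_s': 0.0, 'q': array([-7.57055408e+01,  2.18397011e+01,  7.43856603e+01, -1.08196733e-03,
        8.38588261e+01, -1.23360809e+01]), 'qvel': array([ 0.01310926,  0.03713345,  0.03419474,  0.00717487,  0.09782278,
       -0.03372088]), 'joint_efforts': array([-1.19842738e-03, -4.48472178e+01, -2.31280339e+01, -2.85965434e-04,
        4.80209186e-03, -9.06022393e-06]), 'position': array([ 0.24644337, -0.49135528,  0.23071853]), 'tool_rot': array([[ 8.93914587e-01,  4.48237176e-01, -3.80984150e-04],
       [ 4.48237240e-01, -8.93913509e-01,  1.41922107e-03],
       [ 2.95580767e-04, -1.43943370e-03, -9.99998920e-01]]), 'ft_force': array([-0.09583882, -0.09565848,  0.12662846]), 'wrist_torque': array([ 0.02171672, -0.01648759,  0.00409632]), 'grip_width': 0.08543899166352263}
0.0187
{'fov_y': 45.153430874269944, 'cx': 282.1686075822862, 'cy': 209.13454395557068, 'k1': -0.031141474830212578, 'eye': array([0.02210033, 0.84890851, 0.76636573]), 'orientation': array([[-0.86492392,  0.29190807, -0.40828458],
       [-0.50184495, -0.49061161,  0.71235658],
       [ 0.00763348,  0.8210298 ,  0.5708343 ]])}
{'fov_y': 56.36158943832288, 'cx': 280.5568808075826, 'cy': 212.0517431911984, 'k1': -0.057472984049520955, 'eye': array([ 0.39042896, -0.02383064,  1.23884018]), 'orientation': array([[-0.00367685,  0.99214259, -0.12505827],
       [-0.99942252, -0.00787048, -0.03305587],
       [-0.0337804 ,  0.12486451,  0.99159858]])}
```

View pics/side0.png

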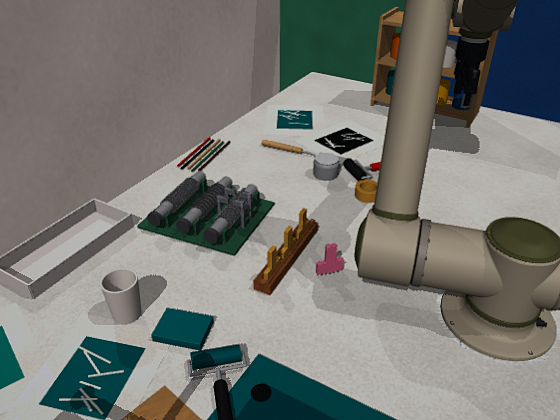

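View pics/top0.png

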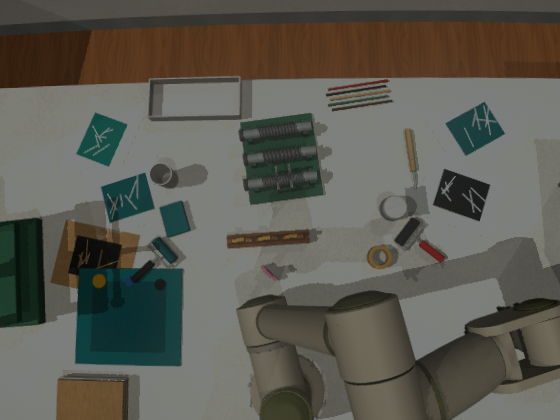

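```bash
cat > h.py <<'E'
import numpy as np, cv2
from rig import readout, imaging, job, env
def K(d):
    f=210/np.tan(np.radians(d["fov_y"])/2); return f
def ray(d,u,v):
    f=K(d); x=(u-d["cx"])/f; y=(v-d["cy"])/f
    a,b=x,y
    for _ in range(20):
        r2=a*a+b*b; a=x/(1+d["k1"]*r2); b=y/(1+d["k1"]*r2)
    return d["orientation"]@np.array([a,-b,-1.])
def onz(d,u,v,z):
    r=ray(d,u,v); t=(z-d["eye"][2])/r[2]; return d["eye"]+t*r
def proj(d,p):
    c=d["orientation"].T@(np.asarray(p,float)-d["eye"]); a=c[0]/-c[2]; b=-c[1]/-c[2]; r2=a*a+b*b; s=1+d["k1"]*r2
    return d["cx"]+K(d)*a*s, d["cy"]+K(d)*b*s
def tri(d1,p1,d2,p2):
    a=ray(d1,*p1);b=ray(d2,*p2);a/=np.linalg.norm(a);b/=np.linalg.norm(b)
    s=np.linalg.lstsq(np.stack([a,-b],1),d2["eye"]-d1["eye"],rcond=None)[0]
    q1=d1["eye"]+s[0]*a;q2=d2["eye"]+s[1]*b
    return (q1+q2)/2,np.linalg.norm(q1-q2)
E
python3 - <<'E'
from h import *
t=imaging.get_image("top"); s=imaging.get_image("side")
c=t["img"][100:290,215:335]; cv2.imwrite("pics/tc.png",cv2.resize(c,None,fx=3.1,fy=3.1,interpolation=cv2.INTER_CUBIC))
c=s["img"][160:300,130:350]; cv2.imwrite("pics/sc.png",cv2.resize(c,None,fx=3.6,fy=3.6,interpolation=cv2.INTER_CUBIC))
hsv=cv2.cvtColor(t["img"],cv2.COLOR_BGR2HSV)
print(hsv[200,260],hsv[239,232],hsv[239,245], hsv[120,300])
def comp(m,box,name):
    x0,y0,x1,y1=box; mm=np.zeros_like(m); mm[y0:y1,x0:x1]=m[y0:y1,x0:x1]
    cs,_=cv2.findContours(mm,0,2); cs=[k for k in cs if len(k)>5]; p=np.concatenate(cs)
    r=cv2.minAreaRect(p); return r
g=cv2.inRange(hsv,(60,80,20),(90,255,140))
r=comp(g,(225,100,335,215),"st"); print(r); 
for p in cv2.boxPoints(r): print(p,onz(t,*p,0.01))
b=cv2.inRange(hsv,(0,90,20),(25,255,200))
r=comp(b,(215,220,325,255),"rk"); print(r)
for p in cv2.boxPoints(r): print(p,onz(t,*p,0.033))
E
```

```text
[70 85 63] [ 20 135  98] [ 17 124  74] [70 82 56]
((280.96453857421875, 158.07302856445312), (81.74349212646484, 72.15045166015625), 82.23483276367188)
[239.69781 122.4503 ] [0.84265468 0.15012277 0.01      ]
[311.18665 112.70183] [ 0.87211662 -0.08430563  0.01      ]
[322.23126 193.69576] [ 0.60303079 -0.11531755  0.01      ]
[250.74243 203.44423] [0.57374648 0.11188924 0.01      ]
((267.8553466796875, 238.474609375), (12.753222465515137, 81.86285400390625), 85.91438293457031)
[226.57362 235.03044] [0.47208151 0.18397045 0.033     ]
[308.22842 229.19795] [ 0.48861523 -0.06869349  0.033     ]
[309.1371  241.91878] [ 0.44947456 -0.07100769  0.033     ]
[227.48227 247.75127] [0.43276708 0.18065658 0.033     ]
```

View pics/tc.png

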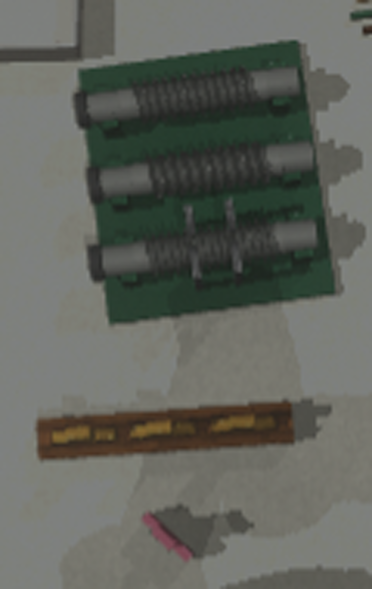

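View pics/sc.png

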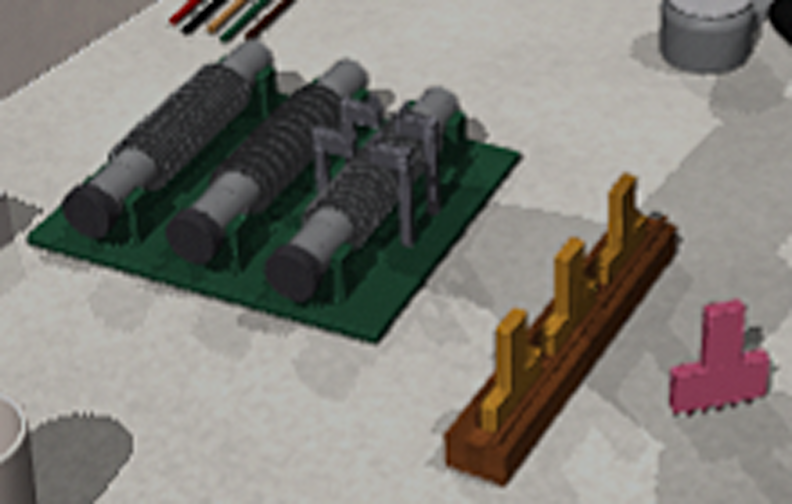

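```bash
python3 - <<'E'
from h import *
t=imaging.get_image("top"); s=imaging.get_image("side")
def crop(d,x0,y0,x1,y1,f,n):
    c=cv2.resize(d["img"][y0:y1,x0:x1],None,fx=f,fy=f,interpolation=cv2.INTER_CUBIC)
    c=cv2.convertScaleAbs(c,alpha=1.8,beta=10)
    for u in range(x0,x1,10): cv2.putText(c,str(u),(int((u-x0+.5)*f),10),0,.35,(0,0,255)); cv2.line(c,(int((u-x0+.5)*f),12),(int((u-x0+.5)*f),20),(0,0,255))
    for v in range(y0,y1,10): cv2.putText(c,str(v),(0,int((v-y0+.5)*f)),0,.35,(0,0,255)); cv2.line(c,(22,int((v-y0+.5)*f)),(30,int((v-y0+.5)*f)),(0,0,255))
    cv2.imwrite(n,c)
crop(t,240,150,330,210,8.5,"pics/g_t.png")
crop(s,200,175,275,250,8,"pics/g_s.png")
crop(t,222,222,314,254,8.5,"pics/r_t.png")
# tabs by brass mask
for n,d,box in(("top",t,(222,222,314,254)),("side",s,(245,200,325,295))):
    hsv=cv2.cvtColor(d["img"],cv2.COLOR_BGR2HSV)
    m=cv2.inRange(hsv,(15,150,75),(30,255,255)); mm=np.zeros_like(m); x0,y0,x1,y1=box; mm[y0:y1,x0:x1]=m[y0:y1,x0:x1]
    k,l,st,ce=cv2.connectedComponentsWithStats(mm)
    for a,b in zip(st[1:],ce[1:]):
        if a[4]>8: print(n,a,b)
E
```

```text
top [284 235  13   4  23] [290.17391304 236.04347826]
top [258 236  12   5  26] [263.88461538 237.80769231]
top [232 238  11   4  18] [237.16666667 239.61111111]
side [293 209  13  31 128] [299.734375  223.4921875]
side [306 220   4   4   9] [307.11111111 221.11111111]
side [275 226  17  37 159] [283.98113208 243.79245283]
side [263 246  13  34 162] [268.5617284  262.90123457]
```

View pics/g_t.png

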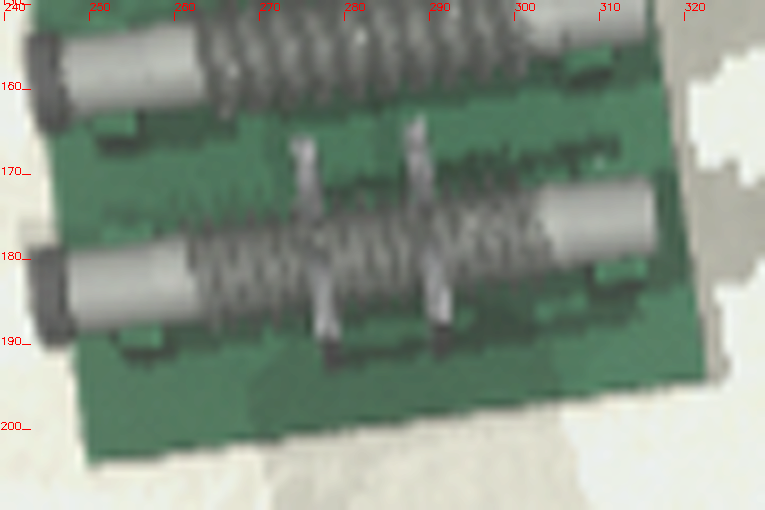

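View pics/g_s.png

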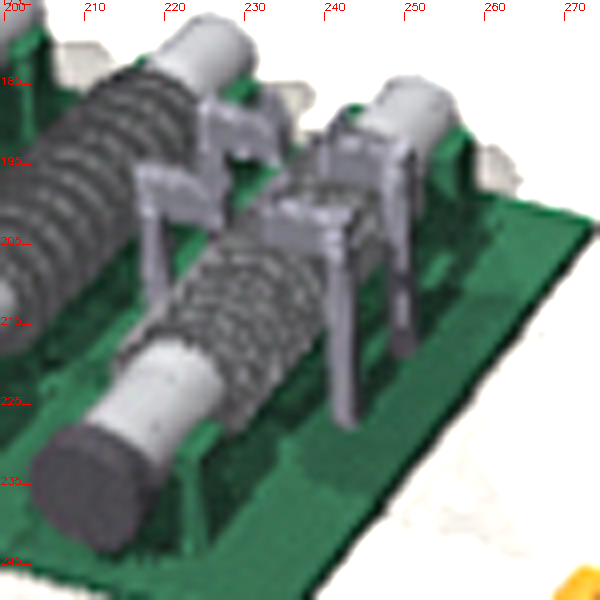

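View pics/r_t.png

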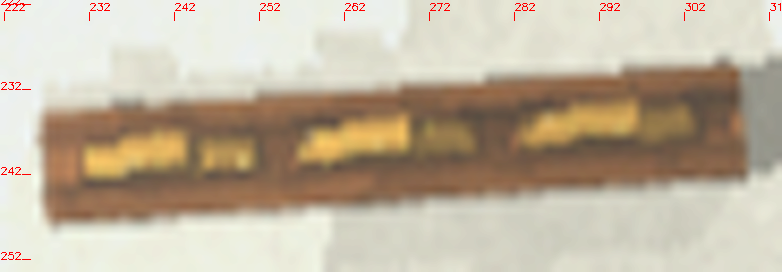

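```bash
python3 - <<'E'
from h import *
t=imaging.get_image("top"); s=imaging.get_image("side")
for p in((276.5,177.5),(289.5,175.5),(283,176.5)): print(onz(t,*p,.09).round(4))
yaw=np.radians(7.35);R=np.array([[np.cos(yaw),-np.sin(yaw),0],[np.sin(yaw),np.cos(yaw),0],[0,0,1]]);o=np.array([.643,.0053,0])
# stand corners, shaft, guides in both
I={"t":t,"s":s}
for k,d in I.items():
    im=cv2.resize(d["img"],None,fx=8,fy=8,interpolation=cv2.INTER_CUBIC); im=cv2.convertScaleAbs(im,alpha=1.6)
    def dot(p,c):
        u,v=proj(d,o+R@np.array(p)); cv2.circle(im,(int((u+.5)*8),int((v+.5)*8)),4,c,-1)
    for x in(-.057,.218):
        for y in(-.1175,.1175): dot((x,y,.01),(0,0,255))
    for y in(-.02,.02):
        for x in(-.0065,.0065): dot((x,y,.087),(0,255,255)); 
    for y in(-.05,.05): dot((0,y,.067),(255,0,255))
    yr=np.radians(3.76);Rr=np.array([[np.cos(yr),-np.sin(yr),0],[np.sin(yr),np.cos(yr),0],[0,0,1]]);orr=np.array([.4608,.0562,0])
    def dr(p,c):
        u,v=proj(d,orr+Rr@np.array(p)); cv2.circle(im,(int((u+.5)*8),int((v+.5)*8)),4,c,-1)
    for x in(-.0205,.0205):
        for y in(-.128,.128): dr((x,y,.033),(255,0,0))
    for y in(-.08,0,.08):
        for dy in(-.012,.012):
            for x in(-.005,.005): dr((x,y+dy,.086),(0,255,0))
    if k=="t": b=(222,105,332,255);f=.6
    else: b=(130,165,330,300);f=.5
    c=im[b[1]*8:b[3]*8,b[0]*8:b[2]*8]; print(c.shape)
    cv2.imwrite(f"pics/o_{k}1.png",cv2.resize(c,None,fx=f*.83,fy=f*.83))
    b2=(240,150,330,210) if k=="t" else (200,175,290,250)
    cv2.imwrite(f"pics/o_{k}2.png",im[b2[1]*8:b2[3]*8,b2[0]*8:b2[2]*8])
    b2=(222,222,314,254) if k=="t" else (245,200,330,275)
    cv2.imwrite(f"pics/o_{k}3.png",im[b2[1]*8:b2[3]*8,b2[0]*8:b2[2]*8])
E
```

```text
[0.6396 0.0262 0.09  ]
[ 0.6453 -0.0127  0.09  ]
[0.6424 0.0068 0.09  ]
(1200, 880, 3)
(1080, 1600, 3)
```

View pics/o_t2.png

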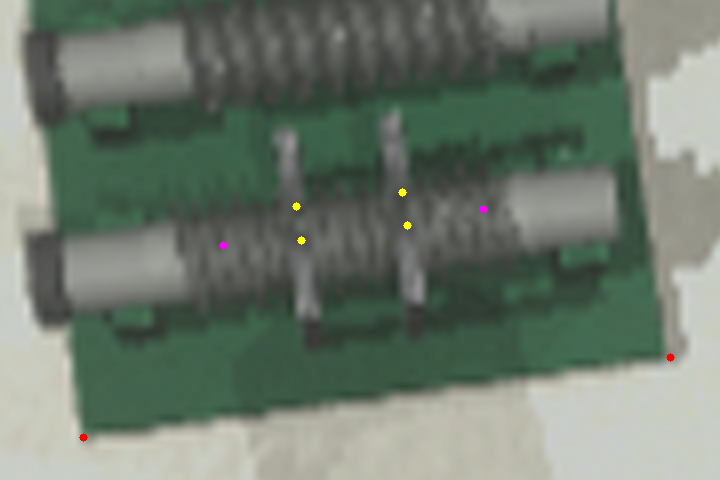

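View pics/o_s2.png

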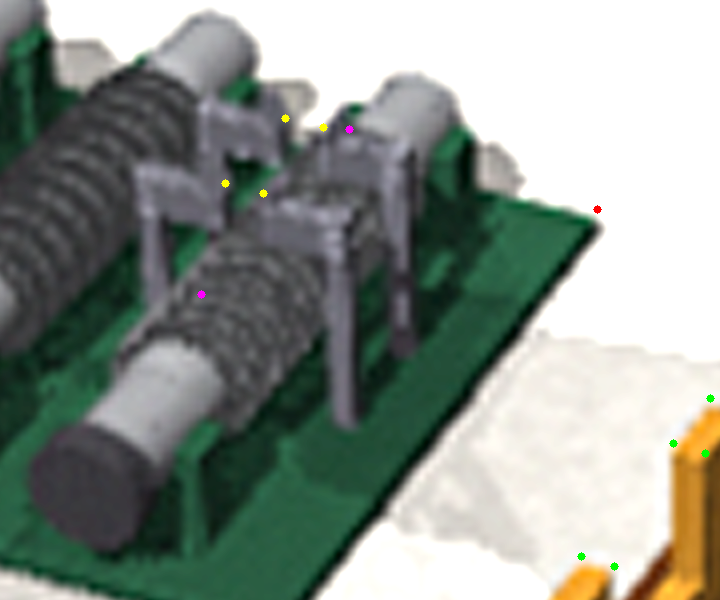

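View pics/o_t3.png

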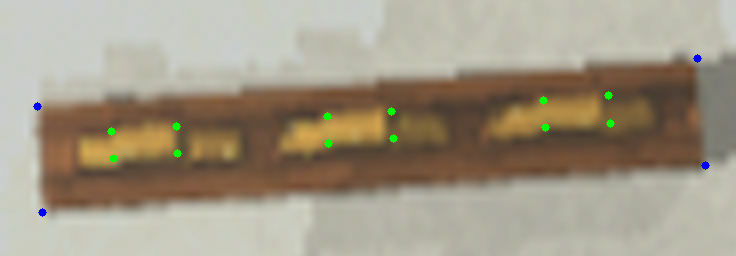

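View pics/o_s3.png

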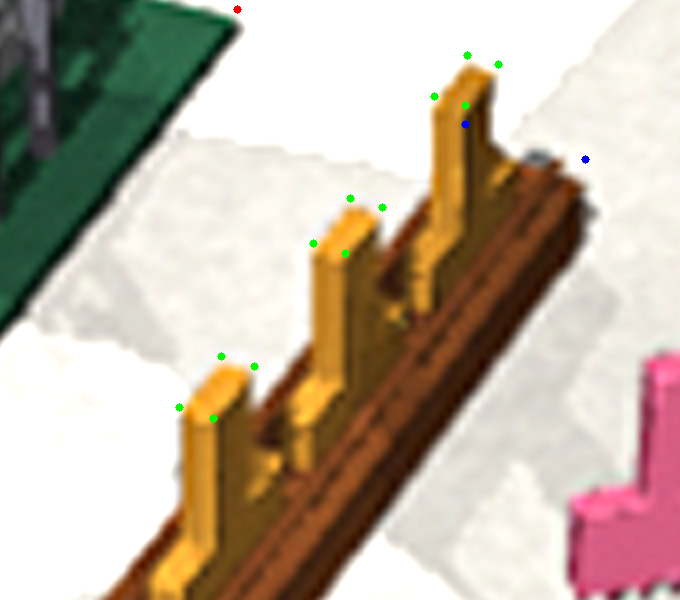

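View pics/o_s1.png

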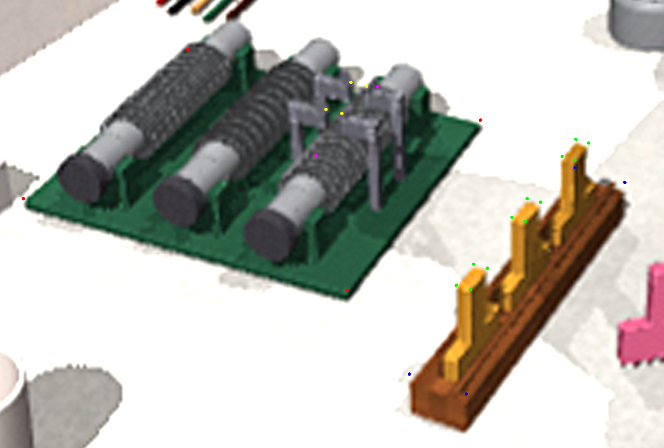

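Call:
move_arm(motion=[[[0,0,0],[0,0,-0.06],1],[[0,0,0],[0,0,-0.06],1],[[0,0,0],[0,0,-0.06],1],[[0,0,0],[0,0,-0.06],1],[[0,0,0],[0,0,-0.06],1],[[0,0,0],[0,0,-0.06],1],[[0,0,0],[0,0,-0.06],1],[[0,0,0],[0,0,-0.06],1],[[0,0,0],[0,0,-0.06],1]])

```text
time_s: 1.15
position: [0.2465, -0.4914, 0.231]
tool_rot: [[-0.024, 1.0, -0.0], [1.0, 0.024, 0.001], [0.001, -0.0, -1.0]]
ft_force: [0.2, -0.0, -1.5]
grip_width: 0.0854
```

Call:
move_arm(motion=[[[1,0.5,0],[0,0,-0.02],1],[[1,0.5,0],[0,0,0],1],[[1,0.5,0],[0,0,0],1],[[1,0.5,0],[0,0,0],1],[[1,0.5,0],[0,0,0],1],[[1,0.5,0],[0,0,0],1],[[1,0.5,0],[0,0,0],1],[[1,0.5,0],[0,0,0],1],[[1,0.5,0],[0,0,0],1],[[1,0.5,0],[0,0,0],1],[[1,0.5,0],[0,0,0],1],[[1,0.5,0],[0,0,0],1]])

```text
time_s: 2.15
position: [0.3513, -0.2359, 0.2303]
tool_rot: [[-0.07, 0.998, 0.0], [0.998, 0.07, -0.0], [-0.0, 0.0, -1.0]]
ft_force: [0.2, 0.6, 0.6]
grip_width: 0.0855
```

Call:
move_arm(motion=[[[1,0.65,0.2],[0,0,0],0.2],[[1,0.65,0.2],[0,0,0],0.2],[[1,0.65,0.2],[0,0,0],0.2],[[1,0.65,0.2],[0,0,0],0.2],[[1,0.65,0.2],[0,0,0],0.2],[[1,0.65,0.2],[0,0,0],0.2],[[1,0.65,0.2],[0,0,0],0.2],[[1,0.65,0.2],[0,0,0],0.2],[[1,0.65,0.2],[0,0,0],0.2],[[0.5,0.3,0],[0,0,0],0.2],[[0,0,0],[0,0,0],0.2]])

```text
time_s: 3.07
position: [0.4658, -0.024, 0.1939]
tool_rot: [[-0.073, 0.997, 0.004], [0.997, 0.073, -0.003], [-0.003, 0.004, -1.0]]
ft_force: [-0.6, 0.2, 0.2]
grip_width: 0.0514
```

```bash
cat >> h.py <<'E'
def crop(d,x0,y0,x1,y1,f,n,dots=()):
    c=cv2.resize(d["img"][y0:y1,x0:x1],None,fx=f,fy=f,interpolation=cv2.INTER_CUBIC)
    c=cv2.convertScaleAbs(c,alpha=1.8,beta=10)
    for u in range(x0,x1,10): cv2.putText(c,str(u),(int((u-x0+.5)*f),10),0,.35,(0,0,255)); cv2.line(c,(int((u-x0+.5)*f),12),(int((u-x0+.5)*f),20),(0,0,255))
    for v in range(y0,y1,10): cv2.putText(c,str(v),(0,int((v-y0+.5)*f)),0,.35,(0,0,255)); cv2.line(c,(22,int((v-y0+.5)*f)),(30,int((v-y0+.5)*f)),(0,0,255))
    for p in dots:
        u,v=proj(d,p); cv2.circle(c,(int((u-x0+.5)*f),int((v-y0+.5)*f)),3,(255,0,255),-1)
    cv2.imwrite(n,c)
E
python3 - <<'E'
from h import *
t=imaging.get_image("top"); s=imaging.get_image("side"); st=readout.observe()
print(st["position"],st["grip_width"],st["tool_rot"].round(3))
P=st["position"];R=st["tool_rot"]
dots=[P+R@np.array([a,sg*(st["grip_width"]/2),-.004]) for a in(-.011,.011) for sg in(-1,1)]
crop(t,200,190,320,260,6.5,"pics/c1t.png",dots); crop(s,240,120,350,300,3.3,"pics/c1s.png",dots)
E
```

```text
[ 0.46513748 -0.02561015  0.19395592] 0.05115477555440295 [[-0.071  0.997  0.004]
 [ 0.997  0.071 -0.003]
 [-0.004  0.003 -1.   ]]
```

View pics/c1t.png

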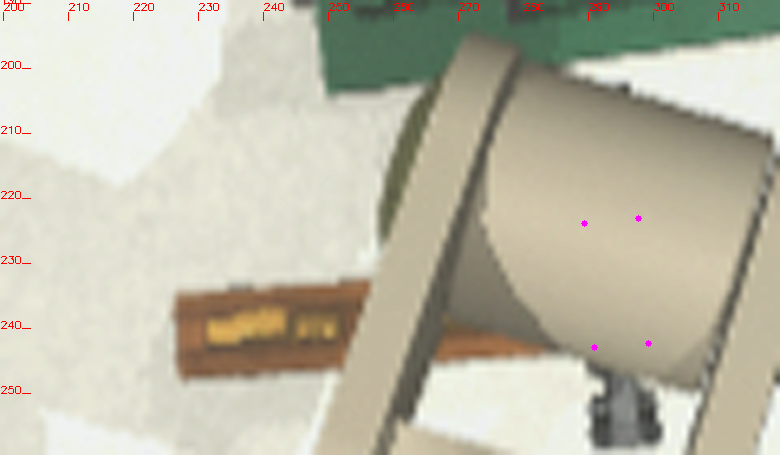

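View pics/c1s.png

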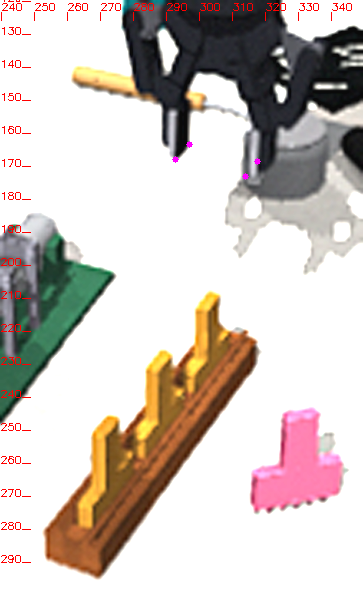

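```bash
python3 - <<'E'
from h import *
s=imaging.get_image("side"); st=readout.observe()
P=st["position"];R=st["tool_rot"]
print(P, st["grip_width"])
dots=[P+R@np.array([a,sg*(st["grip_width"]/2),0]) for a in(-.011,.011) for sg in(-1,1)]
crop(s,270,120,340,190,8,"pics/c2s.png",dots)
E
```

```text
[ 0.46501614 -0.02616521  0.19407859] 0.05111645545652695
```

View pics/c2s.png

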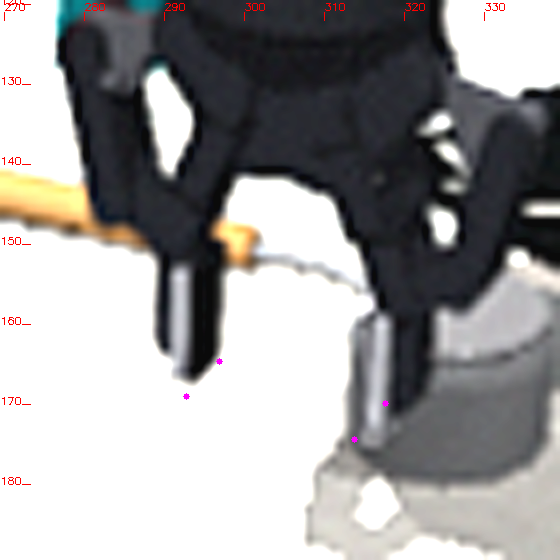

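Call:
move_arm(motion=[[[0.15,0.05,1],[0,0,0],0.1],[[0,0,1],[0,0,0],0.1],[[0,0,1],[0,0,0],0.1],[[0,0,1],[0,0,0],0.1],[[0,0,1],[0,0,0],0.1],[[0,0,1],[0,0,0],0.1],[[0,0,0.5],[0,0,0],0.1],[[0,0,0],[0,0,0],0.1],[[0,0,0],[0,0,0],0.1]])

```text
time_s: 3.97
position: [0.4659, -0.0335, 0.0622]
tool_rot: [[-0.057, 0.998, 0.011], [0.998, 0.058, -0.008], [-0.008, 0.011, -1.0]]
ft_force: [-0.1, -0.1, 0.9]
grip_width: 0.0473
```

```bash
python3 - <<'E'
from h import *
s=imaging.get_image("side"); st=readout.observe()
print(st["position"], st["grip_width"],st["ft_force"],st["tool_rot"].round(3))
crop(s,260,160,340,240,7.5,"pics/c3s.png")
E
```

```text
[ 0.46605286 -0.03346768  0.06239629] 0.0467996011685086 [ 0.16830728 -0.04401757 -1.02602433] [[-0.058  0.998  0.012]
 [ 0.998  0.058 -0.008]
 [-0.009  0.011 -1.   ]]
```

View pics/c3s.png

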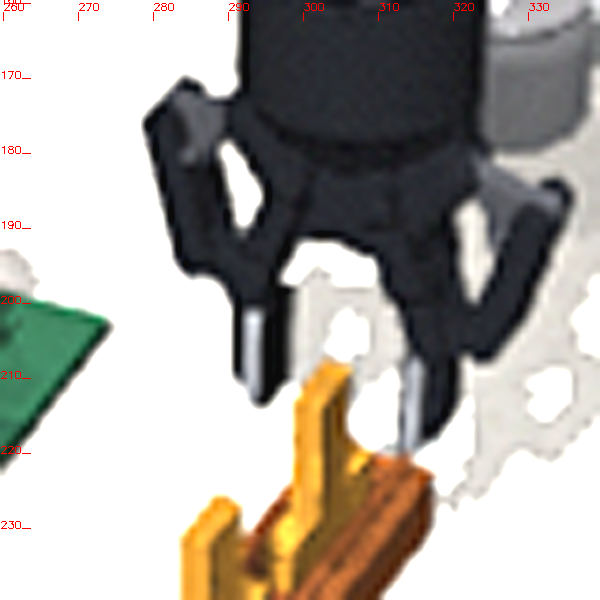

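```bash
cat >> h.py <<'E'
from scipy.spatial.transform import Rotation as Ro
def go(p,yaw):
    st=readout.observe(); R=st["tool_rot"]; a=np.radians(yaw)
    T=np.stack([[np.cos(a),np.sin(a),0],[np.sin(a),-np.cos(a),0],[0,0,-1]],1)
    print("pos",st["position"].round(4),"F",st["ft_force"].round(1),"w",round(st["grip_width"],4),"t",round(st["time_s"],2))
    print("yaw",np.degrees(np.arctan2(R[1,0],R[0,0])).round(2),"z",R[:,2].round(4))
    print("shift units",(R.T@(np.array(p)-st["position"])/.02).round(2),"turn units",(Ro.from_matrix(R.T@T).as_rotvec(degrees=True)/120).round(4))
E
python3 - <<'E'
from h import *
go([.4655,-.0225,.049],93.76)
E
```

```text
pos [ 0.4661 -0.0335  0.0624] F [ 0.2 -0.  -1. ] w 0.0468 t 4.02
yaw 93.3 z [ 0.0117 -0.0079 -0.9999]
shift units [ 0.55 -0.    0.67] turn units [ 0.0054  0.0041 -0.0038]
```

Call:
move_arm(motion=[[[0.55,0,0],[0.0054,0.0041,-0.0038],0.1],[[0,0,0.3],[0,0,0],0],[[0,0,0.3],[0,0,0],-0.1],[[0,0,0],[0,0,0],-0.1]])

```text
time_s: 4.35
position: [0.4667, -0.0223, 0.0521]
tool_rot: [[-0.065, 0.998, 0.004], [0.998, 0.065, -0.001], [-0.001, 0.004, -1.0]]
ft_force: [-0.5, 0.4, -0.6]
grip_width: 0.0384
```

```bash
python3 - <<'E'
from h import *
go([.4655,-.0225,.049],93.76)
E
```

```text
pos [ 0.4667 -0.0223  0.0521] F [-0.5  0.4 -0.6] w 0.0384 t 4.35
yaw 93.75 z [ 4.4e-03 -9.0e-04 -1.0e+00]
shift units [-0.01 -0.06  0.16] turn units [ 0.0021  0.0006 -0.0001]
```

Call:
move_arm(motion=[[[0,0,0.16],[0.0021,0.0006,0],-0.4],[[0,0,0],[0,0,0],-0.6],[[0,0,0],[0,0,0],-1],[[0,0,0],[0,0,0],-1],[[0,0,0],[0,0,0],-1],[[0,0,0],[0,0,0],-1]], squeeze=30)

```text
time_s: 4.85
position: [0.4667, -0.0222, 0.0488]
tool_rot: [[-0.066, 0.998, -0.0], [0.998, 0.066, 0.0], [0.0, -0.0, -1.0]]
ft_force: [0.7, 0.3, -0.3]
grip_width: 0.0096
```

```bash
python3 - <<'E'
from h import *
go([.4655,-.0225,.049],93.76)
s=imaging.get_image("side")
crop(s,260,160,340,240,7.5,"pics/c4s.png")
E
```

```text
pos [ 0.4667 -0.0222  0.0488] F [ 0.7  0.3 -0.3] w 0.0096 t 4.85
yaw 93.79 z [-5.e-04  0.e+00 -1.e+00]
shift units [-0.01 -0.06 -0.01] turn units [-0.0002 -0.      0.0002]
```

View pics/c4s.png

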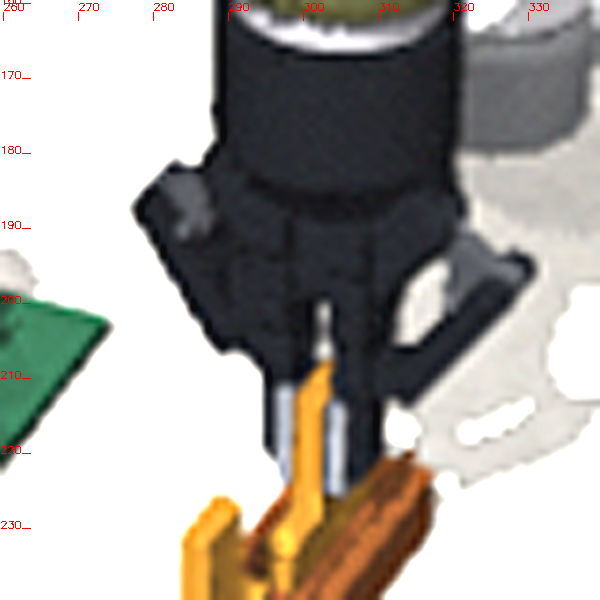

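Call:
move_arm(motion=[[[0,0,-0.3],[0,0,0],-1],[[0,0,-0.8],[0,0,0],-1],[[0,0,-1],[0,0,0],-1],[[0,0,-1],[0,0,0],-1],[[0,0,-1],[0,0,0],-1],[[0,0,-1],[0,0,0],-1],[[0,0,-1],[0,0,0],-1],[[0,0,-0.7],[0,0,0],-1]])

```text
time_s: 5.57
position: [0.465, -0.0218, 0.1906]
tool_rot: [[-0.065, 0.998, -0.007], [0.998, 0.065, 0.002], [0.003, -0.006, -1.0]]
ft_force: [-0.7, 0.2, -1.1]
grip_width: 0.0093
```

```bash
python3 - <<'E'
from h import *
go([.643,.006,.175],97.35)
E
```

```text
pos [ 0.465  -0.0218  0.1906] F [-0.7  0.2 -1.1] w 0.0093 t 5.57
yaw 93.75 z [-0.0065  0.0022 -1.    ]
shift units [0.8  8.98 0.73] turn units [-0.003  -0.0013 -0.03  ]
```

Call:
move_arm(motion=[[[0.1,0.9,0],[-0.003,-0.0013,-0.03],-1],[[0.1,1,0],[0,0,0],-1],[[0.1,1,0],[0,0,0],-1],[[0.1,1,0],[0,0,0],-1],[[0.1,1,0],[0,0,0],-1],[[0.1,1,0],[0,0,0],-1],[[0.1,1,0],[0,0,0],-1],[[0.1,0.8,0],[0,0,0],-1],[[0.05,0.4,0],[0,0,0],-1],[[0,0,0],[0,0,0],-1]])

```text
time_s: 6.4
position: [0.6296, 0.0172, 0.2]
tool_rot: [[-0.13, 0.991, 0.008], [0.991, 0.13, -0.003], [-0.004, 0.008, -1.0]]
ft_force: [-0.1, 0.1, -1.0]
grip_width: 0.0093
```

```bash
python3 - <<'E'
from h import *
go([.643,.006,.165],97.35)
E
```

```text
pos [0.6296 0.0172 0.2   ] F [-0.1  0.1 -1. ] w 0.0093 t 6.4
yaw 97.49 z [ 0.0083 -0.0025 -1.    ]
shift units [-0.64  0.58  1.76] turn units [0.0038 0.0017 0.0012]
```

Call:
move_arm(motion=[[[-0.64,0.58,0.6],[0.0038,0.0017,0.0012],-1],[[0,0,0.8],[0,0,0],-1],[[0,0,0.8],[0,0,0],-1],[[0,0,0],[0,0,0],-1]])

```text
time_s: 6.73
position: [0.642, 0.0055, 0.1564]
tool_rot: [[-0.128, 0.992, 0.0], [0.992, 0.128, -0.0], [-0.0, 0.0, -1.0]]
ft_force: [-0.5, 0.3, -0.6]
grip_width: 0.0094
```

```bash
python3 - <<'E'
from h import *
go([.643,.006,.155],97.35)
s=imaging.get_image("side"); t=imaging.get_image("top")
crop(s,200,130,290,230,6,"pics/c5s.png");crop(t,240,150,330,210,8,"pics/c5t.png")
E
```

```text
pos [0.642  0.0055 0.1564] F [-0.5  0.3 -0.6] w 0.0094 t 6.73
yaw 97.38 z [ 4.e-04 -3.e-04 -1.e+00]
shift units [0.02 0.05 0.07] turn units [0.0002 0.0002 0.0003]
```

View pics/c5s.png

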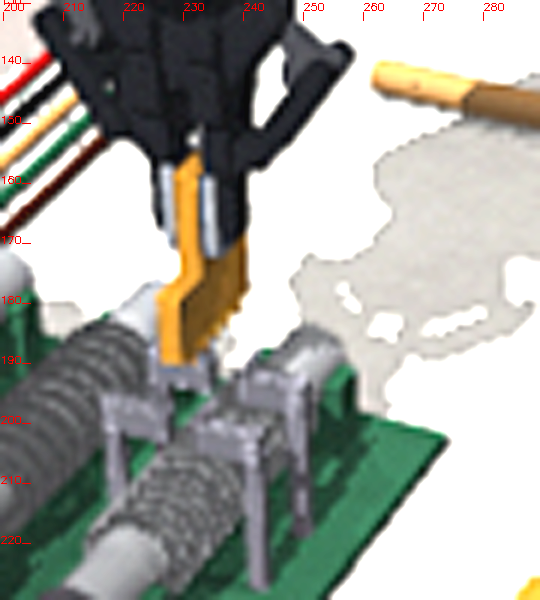

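View pics/c5t.png

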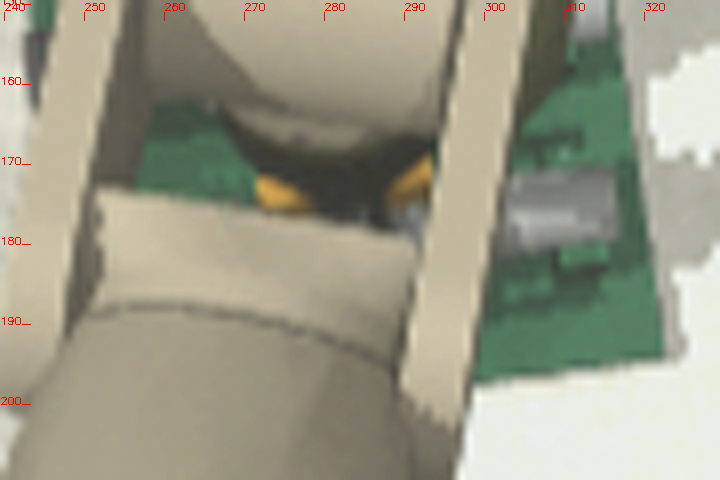

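Call:
move_arm(motion=[[[0.02,0.03,0.5],[0,0,0],-1],[[0,0,0.4],[0,0,0],-1],[[0,0,0.3],[0,0,0],-1],[[0,0,0.3],[0,0,0],-1],[[0,0,0.2],[0,0,0],-1],[[0,0,0],[0,0,0],-1]])

```text
time_s: 7.33
position: [0.6443, 0.0062, 0.1265]
tool_rot: [[-0.129, 0.992, 0.011], [0.992, 0.129, -0.002], [-0.003, 0.01, -1.0]]
ft_force: [-0.2, -0.7, -0.8]
grip_width: 0.0097
```

```bash
python3 - <<'E'
from h import *
go([.643,.006,.110],97.35); print(readout.observe()["wrist_torque"])
s=imaging.get_image("side")
crop(s,200,130,290,230,6,"pics/c6s.png")
E
```

```text
pos [0.6443 0.0062 0.1265] F [-0.2 -0.7 -0.8] w 0.0097 t 7.33
yaw 97.41 z [ 0.0106 -0.002  -0.9999]
shift units [ 0.   -0.07  0.82] turn units [0.0049 0.0016 0.0005]
[ 0.01436574 -0.00331726 -0.01346456]
```

View pics/c6s.png

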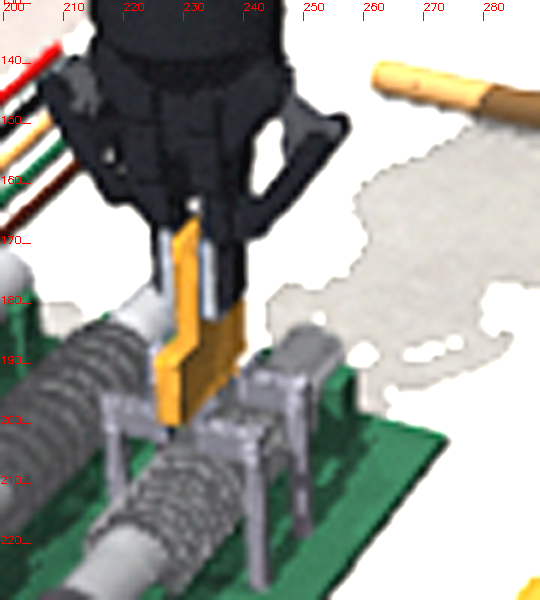

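Call:
move_arm(motion=[[[0,-0.05,0.2],[0.0049,0.0016,0],-1],[[0,0,0.2],[0,0,0],-1],[[0,0,0.15],[0,0,0],-1],[[0,0,0],[0,0,0],-1]])

```text
time_s: 7.72
position: [0.6438, 0.0059, 0.1155]
tool_rot: [[-0.129, 0.992, 0.001], [0.992, 0.129, -0.0], [-0.0, 0.001, -1.0]]
ft_force: [-0.3, 0.7, -0.1]
grip_width: 0.0092
```

```bash
python3 - <<'E'
from h import *
go([.643,.006,.110],97.35); print(readout.observe()["wrist_torque"])
E
```

```text
pos [0.6438 0.0059 0.1155] F [-0.3  0.7 -0.1] w 0.0092 t 7.72
yaw 97.42 z [ 7.e-04 -1.e-04 -1.e+00]
shift units [ 0.01 -0.04  0.27] turn units [0.0003 0.0001 0.0006]
[-0.0097899   0.00670749  0.04283867]
```

Call:
move_arm(motion=[[[0,0,0.1],[0,0,0],-1],[[0,0,0.08],[0,0,0],-1],[[0,0,0],[0,0,0],-1]])

```text
time_s: 7.97
position: [0.6439, 0.0059, 0.1115]
tool_rot: [[-0.129, 0.992, 0.001], [0.992, 0.129, -0.0], [-0.0, 0.001, -1.0]]
ft_force: [-0.4, -0.2, -0.0]
grip_width: 0.0095
```

Call:
move_arm(motion=[[[0,0,0.06],[0,0,0],-1],[[0,0,0],[0,0,0],-1]])

```text
time_s: 8.13
position: [0.644, 0.0059, 0.1102]
tool_rot: [[-0.129, 0.992, 0.001], [0.992, 0.129, -0.0], [-0.0, 0.001, -1.0]]
ft_force: [0.6, -0.2, -1.0]
grip_width: 0.0099
```

Call:
move_arm(motion=[[[0,0,0.05],[0,0,0],-1],[[0,0,0],[0,0,0],-1]])

```text
time_s: 8.3
position: [0.6441, 0.0059, 0.1098]
tool_rot: [[-0.129, 0.992, 0.002], [0.992, 0.129, -0.0], [-0.001, 0.002, -1.0]]
ft_force: [0.1, 0.9, -0.9]
grip_width: 0.0096
```

Call:
move_arm(motion=[[[0,0,0.04],[0,0,0],-1],[[0,0,0],[0,0,0],-1]])

```text
time_s: 8.47
position: [0.6443, 0.0059, 0.1098]
tool_rot: [[-0.129, 0.992, 0.003], [0.992, 0.129, -0.001], [-0.001, 0.003, -1.0]]
ft_force: [-0.7, 0.6, 0.1]
grip_width: 0.0097
```

Call:
move_arm(motion=[[[0,0,0.05],[0,0,0],-1],[[0,0,0],[0,0,0],-1]])

```text
time_s: 8.63
position: [0.6444, 0.0058, 0.1097]
tool_rot: [[-0.129, 0.992, 0.004], [0.992, 0.129, -0.001], [-0.001, 0.004, -1.0]]
ft_force: [-0.1, 0.8, 0.7]
grip_width: 0.0097
```

Call:
move_arm(motion=[[[0.07,0,0.03],[0.0018,0,0],-1],[[0.07,0,0.04],[0,0,0],-1],[[0,0,0.04],[0,0,0],-1]])

```text
time_s: 8.88
position: [0.6449, 0.0071, 0.1094]
tool_rot: [[-0.129, 0.992, 0.003], [0.992, 0.129, -0.005], [-0.005, 0.003, -1.0]]
ft_force: [-2.3, 1.2, 8.1]
grip_width: 0.0097
```

Call:
move_arm(motion=[[[0.07,0,0.04],[0.001,0,0],-1],[[0.07,0,0.04],[0,0,0],-1],[[0,0,0.04],[0,0,0],-1]])

```text
time_s: 9.13
position: [0.6451, 0.0081, 0.1094]
tool_rot: [[-0.128, 0.992, 0.004], [0.992, 0.128, -0.01], [-0.011, 0.002, -1.0]]
ft_force: [-3.0, 0.6, 8.0]
grip_width: 0.0096
```

Call:
move_arm(motion=[[[0.07,0,0.04],[0.001,0,0],-1],[[0.07,0,0.04],[0,0,0],-1],[[0,0,0.04],[0,0,0],-1]])

```text
time_s: 9.38
position: [0.6451, 0.0086, 0.1093]
tool_rot: [[-0.128, 0.992, 0.003], [0.992, 0.128, -0.016], [-0.017, 0.001, -1.0]]
ft_force: [-4.0, 0.0, 8.9]
grip_width: 0.0097
```

Call:
move_arm(motion=[[[0,0,-0.1],[0,0,0],-1],[[0,0,0],[0,0,0],-1]])

```text
time_s: 9.55
position: [0.6447, 0.0088, 0.111]
tool_rot: [[-0.128, 0.992, 0.002], [0.992, 0.128, -0.016], [-0.016, 0.0, -1.0]]
ft_force: [0.3, -0.5, -0.2]
grip_width: 0.0095
```

```bash
python3 - <<'E'
from h import *
go([.6435,.010,.111],97.35); print(readout.observe()["wrist_torque"])
E
```

```text
pos [0.6447 0.0088 0.111 ] F [ 0.3 -0.5 -0.2] w 0.0095 t 9.55
yaw 97.33 z [ 0.0024 -0.016  -0.9999]
shift units [ 0.07 -0.05 -0.  ] turn units [ 0.0002  0.0077 -0.0001]
[-0.04987711 -0.00701526  0.03887551]
```

Call:
move_arm(motion=[[[0.07,-0.03,0],[0,0.0077,0],-1],[[0,0,0.04],[0,0,0],-1],[[0,0,0.04],[0,0,0],-1],[[0,0,0.02],[0,0,0],-1]])

```text
time_s: 9.88
position: [0.644, 0.0108, 0.1097]
tool_rot: [[-0.128, 0.992, 0.0], [0.992, 0.128, 0.002], [0.002, 0.001, -1.0]]
ft_force: [-2.3, -1.2, 3.6]
grip_width: 0.0093
```

```bash
python3 - <<'E'
from h import *
go([.6437,.012,.111],97.35); print(readout.observe()["wrist_torque"])
E
```

```text
pos [0.644  0.0108 0.1097] F [-2.3 -1.2  3.6] w 0.0093 t 9.88
yaw 97.35 z [ 5.0e-04  2.4e-03 -1.0e+00]
shift units [ 0.06 -0.01 -0.07] turn units [ 0.0004 -0.0011  0.    ]
[-0.08743907  0.53680612 -0.00326425]
```

Call:
move_arm(motion=[[[0.09,-0.01,-0.07],[0,-0.001,0],-1],[[0.03,0,0],[0,0,0],-1],[[0,0,0.05],[0,0,0],-1],[[0,0,0.04],[0,0,0],-1],[[0,0,0.02],[0,0,0],-1]])

```text
time_s: 10.3
position: [0.6437, 0.0135, 0.1095]
tool_rot: [[-0.128, 0.992, 0.002], [0.992, 0.128, 0.0], [0.0, 0.002, -1.0]]
ft_force: [-3.0, -1.0, 5.8]
grip_width: 0.0095
```

```bash
python3 - <<'E'
from h import *
go([.6434,.014,.111],97.35)
E
```

```text
pos [0.6437 0.0135 0.1095] F [-3.  -1.   5.8] w 0.0095 t 10.3
yaw 97.36 z [ 1.7e-03  3.0e-04 -1.0e+00]
shift units [ 0.03 -0.01 -0.07] turn units [ 0.0008 -0.      0.0001]
```

Call:
move_arm(motion=[[[0.08,-0.04,-0.07],[0.0008,0,0],-1],[[0.02,0,0],[0,0,0],-1],[[0,0,0.05],[0,0,0],-1],[[0,0,0.03],[0,0,0],-1],[[0,0,0.02],[0,0,0],-1]])

```text
time_s: 10.72
position: [0.6427, 0.0157, 0.1095]
tool_rot: [[-0.128, 0.992, 0.001], [0.992, 0.128, -0.0], [-0.0, 0.001, -1.0]]
ft_force: [-3.4, -0.1, 5.5]
grip_width: 0.0095
```

Call:
move_arm(motion=[[[0.08,0,-0.07],[0,0,0],-1],[[0.02,0,0],[0,0,0],-1],[[0,0,0.05],[0,0,0],-1],[[0,0,0.03],[0,0,0],-1],[[0,0,0.02],[0,0,0],-1]])

```text
time_s: 11.13
position: [0.6425, 0.0179, 0.1096]
tool_rot: [[-0.129, 0.992, 0.001], [0.992, 0.129, -0.0], [-0.0, 0.001, -1.0]]
ft_force: [-2.6, 0.8, 4.6]
grip_width: 0.0094
```

```bash
python3 - <<'E'
from h import *
go([.6442,.004,.115],97.35)
E
```

```text
pos [0.6425 0.0179 0.1096] F [-2.6  0.8  4.6] w 0.0094 t 11.13
yaw 97.38 z [ 1.2e-03 -3.0e-04 -1.0e+00]
shift units [-0.7  -0.01 -0.27] turn units [0.0005 0.0002 0.0003]
```

Call:
move_arm(motion=[[[0,0,-0.4],[0,0,0],-1],[[0,0,-0.8],[0,0,0],-1],[[0,0,-1],[0,0,0],-1],[[0,0,-1],[0,0,0],-1],[[0,0,-0.4],[0,0,0.03],-1],[[-0.1,-1,0],[0,0,0],-1],[[-0.1,-1,0],[0,0,0],-1],[[-0.1,-1,0],[0,0,0],-1],[[-0.1,-1,0],[0,0,0],-1],[[-0.1,-1,0],[0,0,0],-1],[[-0.1,-1,0],[0,0,0],-1]])

```text
time_s: 12.05
position: [0.5218, -0.0017, 0.1852]
tool_rot: [[-0.064, 0.998, 0.003], [0.998, 0.064, 0.0], [0.0, 0.003, -1.0]]
ft_force: [0.4, -0.5, -0.6]
grip_width: 0.0094
```

```bash
python3 - <<'E'
from h import *
go([.4667,-.0222,.11],93.77)
E
```

```text
pos [ 0.5218 -0.0017  0.1852] F [ 0.4 -0.5 -0.6] w 0.0094 t 12.05
yaw 93.68 z [ 3.4e-03  5.0e-04 -1.0e+00]
shift units [-0.85 -2.83  3.75] turn units [ 0.0016 -0.0001 -0.0008]
```

Call:
move_arm(motion=[[[-0.3,-1,0.4],[0.0016,0,0],-1],[[-0.3,-1,0.5],[0,0,0],-1],[[-0.25,-0.8,0.8],[0,0,0],-1],[[0,0,0.6],[0,0,0],-1],[[0,0,0],[0,0,0],-1]])

```text
time_s: 12.47
position: [0.4615, -0.023, 0.1403]
tool_rot: [[-0.064, 0.998, 0.003], [0.998, 0.064, -0.001], [-0.001, 0.003, -1.0]]
ft_force: [-0.9, 0.6, -1.0]
grip_width: 0.0097
```

```bash
python3 - <<'E'
from h import *
go([.4667,-.0222,.11],93.77)
E
```

```text
pos [ 0.4615 -0.023   0.1403] F [-0.9  0.6 -1. ] w 0.0097 t 12.47
yaw 93.66 z [ 3.e-03 -7.e-04 -1.e+00]
shift units [0.02 0.26 1.51] turn units [ 0.0014  0.0004 -0.0009]
```

Call:
move_arm(motion=[[[0.03,0.26,0.8],[0.0014,0,-0.001],-1],[[0,0,0.8],[0,0,0],-1],[[0,0,0.7],[0,0,0],-1],[[0,0,0.3],[0,0,0],-1],[[0,0,0],[0,0,0],-1]])

```text
time_s: 12.88
position: [0.47, -0.0225, 0.09]
tool_rot: [[-0.066, 0.998, 0.005], [0.998, 0.066, -0.002], [-0.003, 0.005, -1.0]]
ft_force: [-0.1, 0.0, -1.3]
grip_width: 0.0096
```

```bash
python3 - <<'E'
from h import *
go([.4667,-.0222,.049],93.77)
E
```

```text
pos [ 0.47   -0.0225  0.09  ] F [-0.1  0.  -1.3] w 0.0096 t 12.88
yaw 93.79 z [ 0.0054 -0.0023 -1.    ]
shift units [ 0.03 -0.17  2.05] turn units [0.0025 0.0013 0.0002]
```

Call:
move_arm(motion=[[[0.02,-0.18,0],[0.0025,0.0013,0],-1],[[0,0,0.3],[0,0,0],-1],[[0,-0.02,0.3],[0,0,0],-1],[[0,0,0],[0,0,0],-1]])

```text
time_s: 13.22
position: [0.4673, -0.0225, 0.0796]
tool_rot: [[-0.067, 0.998, 0.004], [0.998, 0.067, -0.001], [-0.001, 0.004, -1.0]]
ft_force: [-0.5, -0.6, -0.6]
grip_width: 0.0095
```

```bash
python3 - <<'E'
from h import *
go([.4667,-.0222,.049],93.77)
E
```

```text
pos [ 0.4673 -0.0225  0.0796] F [-0.5 -0.6 -0.6] w 0.0095 t 13.22
yaw 93.82 z [ 3.7e-03 -9.0e-04 -1.0e+00]
shift units [ 0.02 -0.03  1.53] turn units [0.0017 0.0006 0.0004]
```

Call:
move_arm(motion=[[[0.02,-0.03,0.3],[0.0017,0.0006,0],-1],[[0,-0.02,0.3],[0.0005,0,0],-1],[[0,-0.02,0.3],[0.0005,0,0],-1],[[0,0,0.3],[0,0,0],-1],[[0,0,0],[0,0,0],-1]])

```text
time_s: 13.63
position: [0.466, -0.0223, 0.0536]
tool_rot: [[-0.067, 0.998, -0.002], [0.998, 0.067, -0.0], [-0.0, -0.002, -1.0]]
ft_force: [-0.0, -0.2, -1.6]
grip_width: 0.0098
```

```bash
python3 - <<'E'
from h import *
go([.4667,-.0222,.049],93.77)
E
```

```text
pos [ 0.466  -0.0223  0.0536] F [-0.  -0.2 -1.6] w 0.0098 t 13.63
yaw 93.81 z [-1.6e-03 -3.0e-04 -1.0e+00]
shift units [0.   0.03 0.23] turn units [-0.0007  0.0001  0.0004]
```

Call:
move_arm(motion=[[[0,0.02,0.2],[0,0,0],-1],[[0,0,0.03],[0,0,0],-0.9],[[0,0,0],[0,0,0],-0.5],[[0,0,0],[0,0,0],-0.3],[[0,0,-0.2],[0,0,0],-0.1],[[0,0,-0.6],[0,0,0],0],[[0,0,-1],[0,0,0],0],[[0,0,-1],[0,0,0],0],[[0,0,-1],[0,0,0],0],[[0,0,-0.6],[0,0,0],0],[[0,0,0],[0,0,0],0]])

```text
time_s: 14.55
position: [0.4667, -0.0223, 0.1415]
tool_rot: [[-0.066, 0.998, -0.002], [0.998, 0.066, -0.0], [-0.0, -0.002, -1.0]]
ft_force: [0.4, 0.2, 0.1]
grip_width: 0.0431
```

```bash
python3 - <<'E'
from h import *
a=np.radians(3.77)
go(np.array([.4667,-.0222,.11])+.079*np.array([-np.sin(a),np.cos(a),0]),93.77)
s=imaging.get_image("side")
crop(s,240,150,330,250,6,"pics/c7s.png")
E
```

```text
pos [ 0.4667 -0.0223  0.1415] F [0.4 0.2 0.1] w 0.0431 t 14.55
yaw 93.81 z [-1.9e-03 -1.0e-04 -1.0e+00]
shift units [3.96 0.   1.58] turn units [-0.0009  0.      0.0003]
```

View pics/c7s.png

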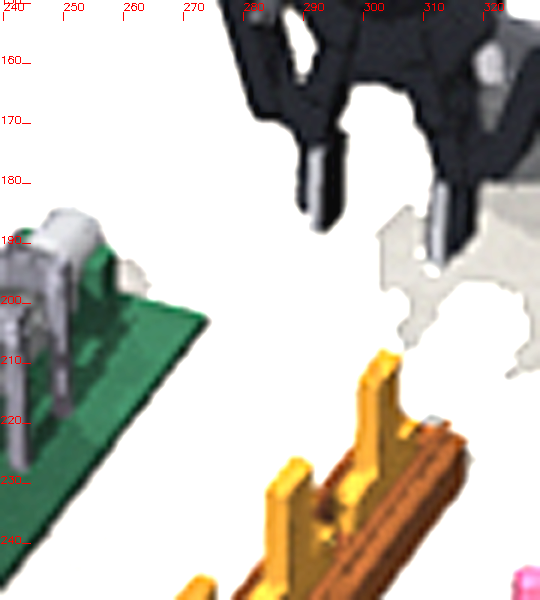

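Call:
move_arm(motion=[[[1,0,0],[0,0,0],0],[[1,0,0],[0,0,0],0],[[1,0,0.3],[0,0,0],0],[[0.9,0,0.5],[0,0,0],0],[[0.3,0,0.5],[0,0,0],0],[[0,0,0],[0,0,0],0]])

```text
time_s: 15.1
position: [0.4588, 0.0644, 0.1095]
tool_rot: [[-0.064, 0.998, -0.007], [0.998, 0.064, 0.001], [0.001, -0.007, -1.0]]
ft_force: [-0.5, -0.4, -0.1]
grip_width: 0.0427
```

```bash
python3 - <<'E'
from h import *
go([.4615,.0575,.049],93.77)
E
```

```text
pos [0.4588 0.0644 0.1095] F [-0.5 -0.4 -0.1] w 0.0427 t 15.1
yaw 93.65 z [-7.5e-03  6.0e-04 -1.0e+00]
shift units [-0.36  0.14  3.02] turn units [-0.0035 -0.0005 -0.001 ]
```

Call:
move_arm(motion=[[[-0.36,0.12,0.3],[-0.0035,-0.0005,-0.001],0],[[0,0,0.8],[0,0,0],0],[[0,0,0.8],[0,0,0],0],[[0,0,0.7],[0,0,0],-0.1],[[0,0,0],[0,0,0],-0.1]])

```text
time_s: 15.52
position: [0.461, 0.0561, 0.0542]
tool_rot: [[-0.067, 0.998, -0.002], [0.998, 0.067, -0.0], [0.0, -0.002, -1.0]]
ft_force: [-0.3, 0.3, -0.4]
grip_width: 0.0382
```

```bash
python3 - <<'E'
from h import *
go([.4615,.0575,.049],93.77)
s=imaging.get_image("side")
crop(s,240,170,330,270,6,"pics/c8s.png")
E
```

```text
pos [0.461  0.0561 0.0542] F [-0.3  0.3 -0.4] w 0.0382 t 15.52
yaw 93.83 z [-2.5e-03 -1.0e-04 -1.0e+00]
shift units [0.07 0.03 0.26] turn units [-0.0012 -0.      0.0005]
```

View pics/c8s.png

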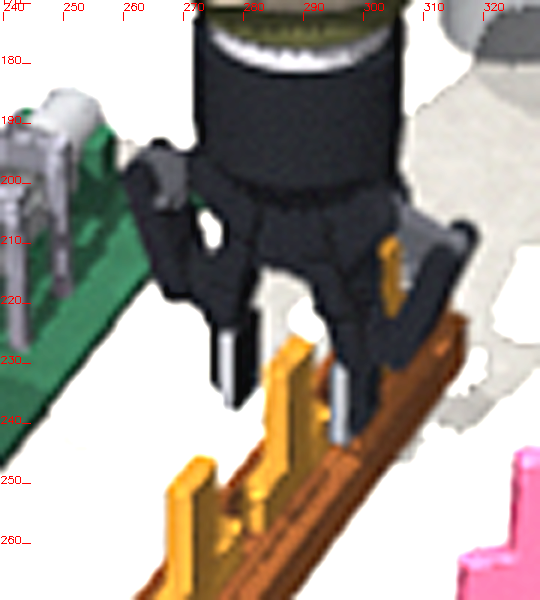

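Call:
move_arm(motion=[[[0.07,0.02,0.26],[-0.001,0,0],-0.4],[[0,0,0],[0,0,0],-0.6],[[0,0,0],[0,0,0],-1],[[0,0,0],[0,0,0],-1],[[0,0,0],[0,0,0],-1],[[0,0,0],[0,0,0],-1]])

```text
time_s: 16.07
position: [0.4633, 0.0567, 0.0522]
tool_rot: [[-0.066, 0.998, 0.005], [0.998, 0.066, -0.001], [-0.001, 0.005, -1.0]]
ft_force: [0.2, -0.9, -0.3]
grip_width: 0.0094
```

```bash
python3 - <<'E'
from h import *
go([.4615,.0575,.049],93.77)
E
```

```text
pos [0.4633 0.0567 0.0522] F [ 0.2 -0.9 -0.3] w 0.0094 t 16.07
yaw 93.8 z [ 5.1e-03 -7.0e-04 -1.0e+00]
shift units [ 0.04 -0.09  0.16] turn units [0.0024 0.0005 0.0002]
```

Call:
move_arm(motion=[[[0,0,-0.3],[0,0,0],-1],[[0,0,-0.8],[0,0,0],-1],[[0,0,-1],[0,0,0],-1],[[0,0,-1],[0,0,0],-1],[[0,0,-1],[0,0,0],-1],[[0,0,-1],[0,0,0],-1],[[0,0,-1],[0,0,-0.03],-1],[[0,0.5,-0.4],[0,0,0],-1]])

```text
time_s: 16.73
position: [0.4697, 0.0586, 0.1902]
tool_rot: [[-0.132, 0.991, 0.0], [0.991, 0.132, -0.0], [-0.0, 0.0, -1.0]]
ft_force: [0.7, -0.4, -0.8]
grip_width: 0.0095
```

```bash
python3 - <<'E'
from h import *
go([.6438,.006,.175],97.38)
E
```

```text
pos [0.4697 0.0586 0.1902] F [ 0.7 -0.4 -0.8] w 0.0095 t 16.73
yaw 97.58 z [ 3.e-04 -2.e-04 -1.e+00]
shift units [-3.75  8.28  0.76] turn units [0.0001 0.0001 0.0017]
```

Call:
move_arm(motion=[[[-0.4,0.9,0],[0,0,0.0017],-1],[[-0.5,1,0],[0,0,0],-1],[[-0.5,1,0],[0,0,0],-1],[[-0.5,1,0],[0,0,0],-1],[[-0.5,1,0.1],[0,0,0],-1],[[-0.5,1,0.2],[0,0,0],-1],[[-0.4,1,0.2],[0,0,0],-1],[[-0.3,0.7,0.2],[0,0,0],-1],[[-0.1,0.3,0],[0,0,0],-1],[[0,0,0],[0,0,0],-1]])

```text
time_s: 17.57
position: [0.6427, 0.0042, 0.1858]
tool_rot: [[-0.13, 0.991, 0.009], [0.991, 0.13, -0.001], [-0.003, 0.009, -1.0]]
ft_force: [-0.5, -0.3, -0.9]
grip_width: 0.0095
```

```bash
python3 - <<'E'
from h import *
go([.6438,.006,.16],97.38)
E
```

```text
pos [0.6427 0.0042 0.1858] F [-0.5 -0.3 -0.9] w 0.0095 t 17.57
yaw 97.49 z [ 0.0092 -0.0014 -1.    ]
shift units [0.08 0.05 1.29] turn units [0.0043 0.0012 0.0009]
```

Call:
move_arm(motion=[[[0.08,0.05,0.3],[0.0043,0.0012,0.0009],-1],[[0,0,0.6],[0,0,0],-1],[[0,0,0.6],[0,0,0],-1],[[0,0,0],[0,0,0],-1]])

```text
time_s: 17.9
position: [0.641, 0.0076, 0.1562]
tool_rot: [[-0.129, 0.992, -0.002], [0.992, 0.129, 0.0], [0.001, -0.002, -1.0]]
ft_force: [-0.0, 0.3, -0.5]
grip_width: 0.0096
```

```bash
python3 - <<'E'
from h import *
go([.6438,.006,.12],97.38)
E
```

```text
pos [0.641  0.0076 0.1562] F [-0.   0.3 -0.5] w 0.0096 t 17.9
yaw 97.41 z [-1.7e-03  3.0e-04 -1.0e+00]
shift units [-0.1   0.13  1.81] turn units [-0.0008 -0.0003  0.0002]
```

Call:
move_arm(motion=[[[-0.1,0.12,0.2],[-0.0008,0,0],-1],[[0,0,0.4],[0,0,0],-1],[[0,0,0.4],[0,0,0],-1],[[0,0,0],[0,0,0],-1]])

```text
time_s: 18.23
position: [0.6428, 0.0069, 0.1366]
tool_rot: [[-0.13, 0.992, 0.001], [0.992, 0.13, 0.001], [0.0, 0.001, -1.0]]
ft_force: [-0.0, 1.0, -1.5]
grip_width: 0.0096
```

```bash
python3 - <<'E'
from h import *
go([.6438,.006,.116],97.38)
E
```

```text
pos [0.6428 0.0069 0.1366] F [-0.   1.  -1.5] w 0.0096 t 18.23
yaw 97.46 z [ 1.1e-03  5.0e-04 -1.0e+00]
shift units [-0.05  0.04  1.03] turn units [ 0.0005 -0.0002  0.0007]
```

Call:
move_arm(motion=[[[-0.05,0.02,0.3],[0.0005,0,0],-1],[[0,0,0.3],[0,0,0],-1],[[0,0,0.3],[0,0,0],-1],[[0,0,0],[0,0,0],-1]])

```text
time_s: 18.57
position: [0.6437, 0.0058, 0.1172]
tool_rot: [[-0.13, 0.992, 0.001], [0.992, 0.13, 0.0], [0.0, 0.001, -1.0]]
ft_force: [0.1, 0.6, -2.4]
grip_width: 0.0095
```

```bash
python3 - <<'E'
from h import *
go([.6438,.006,.114],97.38)
E
```

```text
pos [0.6437 0.0058 0.1172] F [ 0.1  0.6 -2.4] w 0.0095 t 18.57
yaw 97.46 z [ 1.5e-03  2.0e-04 -1.0e+00]
shift units [0.01 0.01 0.16] turn units [ 0.0007 -0.      0.0006]
```

Call:
move_arm(motion=[[[0,0,0.1],[0.0007,0,0],-1],[[0,0,0.1],[0,0,0],-1],[[0,0,0.04],[0,0,0],-1],[[0,0,0.02],[0,0,0],-1]])

```text
time_s: 18.9
position: [0.6439, 0.0058, 0.112]
tool_rot: [[-0.13, 0.992, 0.0], [0.992, 0.13, -0.0], [-0.0, 0.0, -1.0]]
ft_force: [-2.2, 0.8, 4.1]
grip_width: 0.0097
```

Call:
move_arm(motion=[[[0.09,0,-0.07],[0,0,0],-1],[[0.02,0,0],[0,0,0],-1],[[0,0,0.05],[0,0,0],-1],[[0,0,0.03],[0,0,0],-1],[[0,0,0.02],[0,0,0],-1]])

```text
time_s: 19.32
position: [0.6437, 0.0083, 0.1119]
tool_rot: [[-0.13, 0.992, 0.001], [0.992, 0.13, -0.0], [-0.0, 0.001, -1.0]]
ft_force: [0.1, -0.4, 1.6]
grip_width: 0.0093
```

```bash
python3 - <<'E'
from h import *
go([.6438,.006,.114],97.38)
s=imaging.get_image("side")
crop(s,200,150,270,230,7,"pics/c9s.png")
E
```

```text
pos [0.6437 0.0083 0.1119] F [ 0.1 -0.4  1.6] w 0.0093 t 19.32
yaw 97.46 z [ 1.2e-03 -3.0e-04 -1.0e+00]
shift units [-0.11 -0.01 -0.11] turn units [0.0006 0.0002 0.0007]
```

View pics/c9s.png

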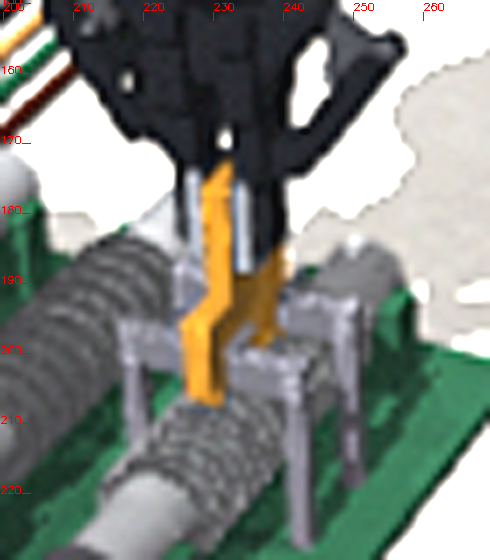

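Call:
move_arm(motion=[[[0.08,0,-0.07],[0.0005,0,0],-1],[[0.02,0,0],[0,0,0],-1],[[0,0,0.05],[0,0,0],-1],[[0,0,0.03],[0,0,0],-1],[[0,0,0.02],[0,0,0],-1]])

```text
time_s: 19.78
position: [0.6435, 0.0103, 0.112]
tool_rot: [[-0.13, 0.992, 0.001], [0.992, 0.13, -0.001], [-0.001, 0.001, -1.0]]
ft_force: [-1.0, -0.1, 4.6]
grip_width: 0.0097
```

Call:
move_arm(motion=[[[0.08,0,-0.07],[0,0,0],-1],[[0.02,0,0],[0,0,0],-1],[[0,0,0.05],[0,0,0],-1],[[0,0,0.03],[0,0,0],-1],[[0,0,0.02],[0,0,0],-1]])

```text
time_s: 20.2
position: [0.6433, 0.0125, 0.1118]
tool_rot: [[-0.13, 0.992, 0.001], [0.992, 0.13, -0.001], [-0.001, 0.001, -1.0]]
ft_force: [-1.8, -0.5, 6.5]
grip_width: 0.0094
```

```bash
python3 - <<'E'
from h import *
go([.6430,.012,.112],97.38)
E
```

```text
pos [0.6433 0.0125 0.1118] F [-1.8 -0.5  6.5] w 0.0094 t 20.2
yaw 97.46 z [ 1.3e-03 -9.0e-04 -1.0e+00]
shift units [-0.02 -0.02 -0.01] turn units [0.0005 0.0005 0.0007]
```

Call:
move_arm(motion=[[[0.08,-0.02,-0.08],[0.0005,0.0005,0],-1],[[0.02,0,0],[0,0,0],-1],[[0,0,0.05],[0,0,0],-1],[[0,0,0.03],[0,0,0],-1],[[0,0,0.01],[0,0,0],-1]])

```text
time_s: 20.62
position: [0.6428, 0.0146, 0.1121]
tool_rot: [[-0.13, 0.992, 0.001], [0.992, 0.13, -0.0], [-0.0, 0.001, -1.0]]
ft_force: [-0.3, -0.6, 2.9]
grip_width: 0.0097
```

Call:
move_arm(motion=[[[0.08,-0.01,-0.07],[0,0,0],-1],[[0.02,0,0],[0,0,0],-1],[[0,0,0.05],[0,0,0],-1],[[0,0,0.03],[0,0,0],-1],[[0,0,0.01],[0,0,0],-1]])

```text
time_s: 21.03
position: [0.6425, 0.0168, 0.1118]
tool_rot: [[-0.13, 0.992, 0.002], [0.992, 0.13, -0.0], [-0.0, 0.001, -1.0]]
ft_force: [-1.1, -0.1, 3.1]
grip_width: 0.0092
```

Call:
move_arm(motion=[[[0.08,-0.01,-0.07],[0,0,0],-1],[[0.02,0,0],[0,0,0],-1],[[0,0,0.05],[0,0,0],-1],[[0,0,0.03],[0,0,0],-1],[[0,0,0.01],[0,0,0],-1]])

```text
time_s: 21.45
position: [0.6422, 0.0189, 0.1119]
tool_rot: [[-0.13, 0.992, 0.002], [0.992, 0.13, -0.001], [-0.001, 0.002, -1.0]]
ft_force: [-0.3, -0.1, 3.3]
grip_width: 0.0093
```

```bash
python3 - <<'E'
from h import *
go([.6430,.012,.112],97.38)
E
```

```text
pos [0.6422 0.0189 0.1119] F [-0.3 -0.1  3.3] w 0.0093 t 21.45
yaw 97.47 z [ 2.3e-03 -5.0e-04 -1.0e+00]
shift units [-0.35 -0.   -0.  ] turn units [0.001  0.0004 0.0008]
```

Call:
move_arm(motion=[[[0,0,-0.4],[0,0,0],-1],[[0,0,-0.8],[0,0,0],-1],[[0,0,-1],[0,0,0],-1],[[0,0,-1],[0,0,0],-1],[[0,0,-0.4],[0,0,0.03],-1],[[0.2,-1,0],[0,0,0],-1],[[0.2,-1,0],[0,0,0],-1],[[0.2,-1,0],[0,0,0],-1],[[0.2,-1,0],[0,0,0],-1],[[0.2,-1,0],[0,0,0],-1],[[0.2,-1,0],[0,0,0],-1]])

```text
time_s: 22.37
position: [0.5179, 0.0354, 0.1874]
tool_rot: [[-0.063, 0.998, 0.001], [0.998, 0.063, 0.001], [0.001, 0.001, -1.0]]
ft_force: [0.3, 0.3, -0.1]
grip_width: 0.0097
```

```bash
python3 - <<'E'
from h import *
go([.4620,.0567,.11],93.77)
E
```

```text
pos [0.5179 0.0354 0.1874] F [ 0.3  0.3 -0.1] w 0.0097 t 22.37
yaw 93.64 z [ 9.e-04  7.e-04 -1.e+00]
shift units [ 1.24 -2.72  3.87] turn units [ 0.0005 -0.0003 -0.0011]
```

Call:
move_arm(motion=[[[0.4,-0.9,0.3],[0,0,-0.001],-1],[[0.4,-0.9,0.5],[0,0,0],-1],[[0.3,-0.6,0.8],[0,0,0],-1],[[0,0,0.6],[0,0,0],-1],[[0,0,0],[0,0,0],-1]])

```text
time_s: 22.78
position: [0.462, 0.0559, 0.1445]
tool_rot: [[-0.066, 0.998, 0.002], [0.998, 0.066, 0.001], [0.001, 0.002, -1.0]]
ft_force: [-0.6, 0.5, -1.9]
grip_width: 0.0097
```

```bash
python3 - <<'E'
from h import *
go([.4620,.0567,.10],93.77)
E
```

```text
pos [0.462  0.0559 0.1445] F [-0.6  0.5 -1.9] w 0.0097 t 22.78
yaw 93.78 z [ 1.5e-03  8.0e-04 -1.0e+00]
shift units [0.04 0.   2.23] turn units [ 0.0008 -0.0003  0.0001]
```

Call:
move_arm(motion=[[[0.04,0,0.5],[0.0008,0,0],-1],[[0,-0.02,0.6],[0,0,0],-1],[[0,-0.02,0.6],[0,0,0],-1],[[0,0,0.4],[0,0,0],-1],[[0,0,0],[0,0,0],-1]])

```text
time_s: 23.2
position: [0.4632, 0.0564, 0.1043]
tool_rot: [[-0.066, 0.998, 0.003], [0.998, 0.066, 0.0], [-0.0, 0.003, -1.0]]
ft_force: [0.3, 0.3, 0.0]
grip_width: 0.0093
```

```bash
python3 - <<'E'
from h import *
go([.4620,.0567,.052],93.77)
E
```

```text
pos [0.4632 0.0564 0.1043] F [0.3 0.3 0. ] w 0.0093 t 23.2
yaw 93.78 z [ 3.5e-03  2.0e-04 -1.0e+00]
shift units [ 0.02 -0.07  2.61] turn units [0.0017 0.     0.0001]
```

Call:
move_arm(motion=[[[0.02,-0.07,0.4],[0.0017,0,0],-1],[[0,-0.03,0.4],[0,0,0],-1],[[0,-0.03,0.3],[0,0,0],-1],[[0,0,0],[0,0,0],-1]])

```text
time_s: 23.53
position: [0.4619, 0.0563, 0.0819]
tool_rot: [[-0.066, 0.998, 0.002], [0.998, 0.066, -0.0], [-0.001, 0.002, -1.0]]
ft_force: [-0.6, -0.3, -0.8]
grip_width: 0.0099
```

```bash
python3 - <<'E'
from h import *
go([.4620,.0567,.052],93.77)
E
```

```text
pos [0.4619 0.0563 0.0819] F [-0.6 -0.3 -0.8] w 0.0099 t 23.53
yaw 93.77 z [ 2.2e-03 -4.0e-04 -1.0e+00]
shift units [0.02 0.   1.5 ] turn units [ 0.0011  0.0003 -0.    ]
```

Call:
move_arm(motion=[[[0.02,0,0.3],[0.0011,0,0],-1],[[0,-0.02,0.3],[0,0,0],-1],[[0,-0.02,0.3],[0,0,0],-1],[[0,0,0.3],[0,0,0],-1],[[0,0,0.1],[0,0,0],-1],[[0,0,0],[0,0,0],-1]])

```text
time_s: 24.03
position: [0.4612, 0.0567, 0.0532]
tool_rot: [[-0.066, 0.998, -0.0], [0.998, 0.066, -0.001], [-0.001, -0.0, -1.0]]
ft_force: [-0.5, -0.8, -0.4]
grip_width: 0.0098
```

```bash
python3 - <<'E'
from h import *
go([.4620,.0567,.051],93.77)
E
```

```text
pos [0.4612 0.0567 0.0532] F [-0.5 -0.8 -0.4] w 0.0098 t 24.03
yaw 93.77 z [-1.e-04 -5.e-04 -1.e+00]
shift units [-0.    0.04  0.11] turn units [-0.0001  0.0003 -0.    ]
```

Call:
move_arm(motion=[[[0,0.02,0.09],[0,0,0],-1],[[0,0,0],[0,0,0],-0.9],[[0,0,0],[0,0,0],-0.5],[[0,0,0],[0,0,0],-0.3],[[0,0,-0.2],[0,0,0],-0.1],[[0,0,-0.6],[0,0,0],0],[[0,0,-1],[0,0,0],0],[[0,0,-1],[0,0,0],0],[[0,0,-1],[0,0,0],0],[[0,0,-0.4],[0,0,0],0],[[0.3,0,0],[0,0,0],0]])

```text
time_s: 24.95
position: [0.4617, 0.0623, 0.1418]
tool_rot: [[-0.065, 0.998, 0.002], [0.998, 0.065, -0.001], [-0.001, 0.002, -1.0]]
ft_force: [0.8, -0.4, 0.1]
grip_width: 0.0429
```

```bash
python3 - <<'E'
from h import *
go([.4563,.1365,.049],93.77)
s=imaging.get_image("side")
crop(s,240,150,330,290,4.2,"pics/c10s.png")
E
```

```text
pos [0.4617 0.0623 0.1418] F [ 0.8 -0.4  0.1] w 0.0429 t 24.95
yaw 93.72 z [ 0.0023 -0.001  -1.    ]
shift units [ 3.72 -0.04  4.63] turn units [ 0.0011  0.0005 -0.0004]
```

View pics/c10s.png

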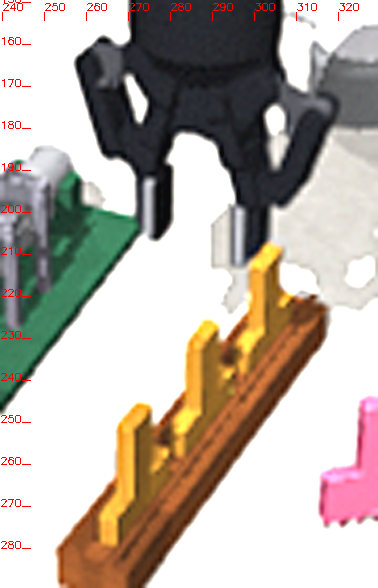

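Call:
move_arm(motion=[[[1,0,0],[0.001,0,0],0],[[1,0,0],[0,0,0],0],[[1,0,0.4],[0,0,0],0],[[0.4,0,0.6],[0,0,0],0],[[0,0,0.5],[0,0,0],0],[[0,0,0],[0,0,0],0]])

```text
time_s: 25.5
position: [0.4547, 0.1362, 0.1075]
tool_rot: [[-0.066, 0.998, -0.003], [0.998, 0.066, -0.0], [-0.0, -0.003, -1.0]]
ft_force: [-0.6, -0.3, -0.0]
grip_width: 0.0427
```

```bash
python3 - <<'E'
from h import *
go([.4563,.137,.049],93.77)
E
```

```text
pos [0.4547 0.1362 0.1075] F [-0.6 -0.3 -0. ] w 0.0427 t 25.5
yaw 93.76 z [-3.4e-03 -3.0e-04 -1.0e+00]
shift units [0.04 0.09 2.92] turn units [-0.0016  0.0001 -0.    ]
```

Call:
move_arm(motion=[[[0.04,0.08,0.3],[-0.0016,0,0],0],[[0,0,0.8],[0,0,0],0],[[0,0,0.8],[0,0,0],0],[[0,0,0.6],[0,0,0],-0.1],[[0,0,0],[0,0,0],-0.1]])

```text
time_s: 25.92
position: [0.4566, 0.1372, 0.0548]
tool_rot: [[-0.065, 0.998, 0.001], [0.998, 0.065, -0.0], [-0.0, 0.001, -1.0]]
ft_force: [-0.5, 0.2, -0.7]
grip_width: 0.0384
```

```bash
python3 - <<'E'
from h import *
go([.4563,.137,.049],93.77)
s=imaging.get_image("side")
crop(s,240,170,330,290,5,"pics/c11s.png")
E
```

```text
pos [0.4566 0.1372 0.0548] F [-0.5  0.2 -0.7] w 0.0384 t 25.92
yaw 93.74 z [ 9.e-04 -0.e+00 -1.e+00]
shift units [-0.01 -0.01  0.29] turn units [ 0.0004  0.     -0.0002]
```

View pics/c11s.png

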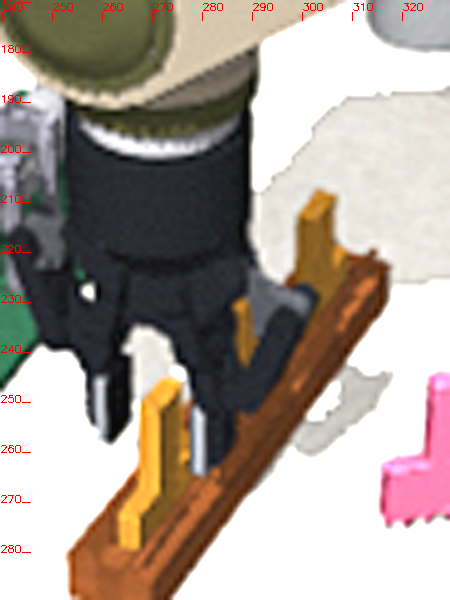

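Call:
move_arm(motion=[[[0,0,0.27],[0,0,0],-0.3],[[0,0,0.05],[0,0,0],-0.4],[[0,0,0],[0,0,0],-0.6],[[0,0,0],[0,0,0],-1],[[0,0,0],[0,0,0],-1],[[0,0,0],[0,0,0],-1],[[0,0,0],[0,0,0],-1]])

```text
time_s: 26.55
position: [0.4582, 0.1369, 0.0513]
tool_rot: [[-0.065, 0.998, 0.006], [0.998, 0.065, 0.0], [-0.0, 0.006, -1.0]]
ft_force: [-0.3, 0.0, -0.8]
grip_width: 0.0098
```

```bash
python3 - <<'E'
from h import *
go([.4563,.137,.049],93.77)
E
```

```text
pos [0.4582 0.1369 0.0513] F [-0.3  0.  -0.8] w 0.0098 t 26.55
yaw 93.7 z [ 5.8e-03  1.0e-04 -1.0e+00]
shift units [ 0.01 -0.09  0.11] turn units [ 0.0028  0.0001 -0.0006]
```

Call:
move_arm(motion=[[[0,0,-0.3],[0,0,0],-1],[[0,0,-0.8],[0,0,0],-1],[[0,0,-1],[0,0,0],-1],[[0,0,-1],[0,0,0],-1],[[0,0,-1],[0,0,0],-1],[[0,0,-1],[0,0,0],-1],[[0,0,-1],[0,0,-0.03],-1],[[-0.3,0.5,-0.4],[0.002,0,0],-1]])

```text
time_s: 27.22
position: [0.4656, 0.1328, 0.1891]
tool_rot: [[-0.131, 0.991, -0.002], [0.991, 0.131, -0.0], [0.0, -0.002, -1.0]]
ft_force: [0.4, -0.4, -0.4]
grip_width: 0.0097
```

```bash
python3 - <<'E'
from h import *
go([.6438,.006,.175],97.38)
E
```

```text
pos [0.4656 0.1328 0.1891] F [ 0.4 -0.4 -0.4] w 0.0097 t 27.22
yaw 97.51 z [-1.9e-03 -2.0e-04 -1.0e+00]
shift units [-7.45  8.    0.69] turn units [-0.0009 -0.      0.0011]
```

Call:
move_arm(motion=[[[-0.9,0.9,0],[0,0,0.001],-1],[[-0.9,1,0],[0,0,0],-1],[[-0.9,1,0],[0,0,0],-1],[[-0.9,1,0.1],[0,0,0],-1],[[-0.9,1,0.1],[0,0,0],-1],[[-0.9,1,0.2],[0,0,0],-1],[[-0.9,1,0.2],[0,0,0],-1],[[-0.7,0.7,0.2],[0,0,0],-1],[[-0.3,0.3,0.2],[0,0,0],-1],[[0,0,0],[0,0,0],-1]])

```text
time_s: 28.05
position: [0.6497, 0.0026, 0.1781]
tool_rot: [[-0.131, 0.991, 0.01], [0.991, 0.131, -0.001], [-0.002, 0.01, -1.0]]
ft_force: [-0.3, 0.8, -1.5]
grip_width: 0.0097
```

```bash
python3 - <<'E'
from h import *
go([.6438,.006,.155],97.38)
E
```

```text
pos [0.6497 0.0026 0.1781] F [-0.3  0.8 -1.5] w 0.0097 t 28.05
yaw 97.52 z [ 9.7e-03 -6.0e-04 -1.0e+00]
shift units [ 0.21 -0.28  1.15] turn units [0.0046 0.0009 0.0012]
```

Call:
move_arm(motion=[[[0.2,-0.28,0.3],[0.0046,0.0009,0.0012],-1],[[0,0,0.5],[0,0,0],-1],[[0,0,0.3],[0,0,0],-1],[[0,0,0],[0,0,0],-1]])

```text
time_s: 28.38
position: [0.6402, 0.0088, 0.1548]
tool_rot: [[-0.13, 0.992, -0.003], [0.992, 0.13, 0.001], [0.001, -0.002, -1.0]]
ft_force: [-0.0, -0.4, -1.7]
grip_width: 0.0095
```

```bash
python3 - <<'E'
from h import *
go([.6438,.006,.12],97.38)
E
```

```text
pos [0.6402 0.0088 0.1548] F [-0.  -0.4 -1.7] w 0.0095 t 28.38
yaw 97.46 z [-2.6e-03  8.0e-04 -1.0e+00]
shift units [-0.16  0.16  1.74] turn units [-0.0012 -0.0005  0.0007]
```

Call:
move_arm(motion=[[[-0.16,0.15,0.2],[-0.0012,-0.0005,0.0007],-1],[[0,0,0.4],[0,0,0],-1],[[0,0,0.4],[0,0,0],-1],[[0,0,0],[0,0,0],-1]])

```text
time_s: 28.72
position: [0.6429, 0.0073, 0.1335]
tool_rot: [[-0.13, 0.991, 0.001], [0.991, 0.13, 0.0], [-0.0, 0.001, -1.0]]
ft_force: [0.4, -0.3, -1.6]
grip_width: 0.0099
```

```bash
python3 - <<'E'
from h import *
go([.6438,.006,.116],97.38)
E
```

```text
pos [0.6429 0.0073 0.1335] F [ 0.4 -0.3 -1.6] w 0.0099 t 28.72
yaw 97.48 z [ 7.e-04  0.e+00 -1.e+00]
shift units [-0.07  0.03  0.88] turn units [0.0003 0.     0.0008]
```

Call:
move_arm(motion=[[[-0.07,0.02,0.3],[0.0003,0,0],-1],[[0,0,0.3],[0,0,0],-1],[[0,0,0.2],[0,0,0],-1],[[0,0,0],[0,0,0],-1]])

```text
time_s: 29.05
position: [0.6437, 0.0058, 0.1155]
tool_rot: [[-0.13, 0.992, 0.0], [0.992, 0.13, 0.0], [-0.0, 0.0, -1.0]]
ft_force: [-0.1, 0.1, -1.0]
grip_width: 0.0097
```

Call:
move_arm(motion=[[[0,0,0.1],[0,0,0],-1],[[0,0,0.06],[0,0,0],-1],[[0,0,0.04],[0,0,0],-1],[[0,0,0],[0,0,0],-1]])

```text
time_s: 29.38
position: [0.644, 0.0057, 0.1115]
tool_rot: [[-0.13, 0.992, 0.001], [0.992, 0.13, -0.0], [-0.0, 0.001, -1.0]]
ft_force: [-1.1, 0.3, -0.8]
grip_width: 0.0095
```

```bash
python3 - <<'E'
from h import *
go([.6438,.006,.112],97.38)
E
```

```text
pos [0.644  0.0057 0.1115] F [-1.1  0.3 -0.8] w 0.0095 t 29.38
yaw 97.47 z [ 9.e-04 -1.e-04 -1.e+00]
shift units [ 0.01 -0.01 -0.03] turn units [0.0004 0.0001 0.0007]
```

Call:
move_arm(motion=[[[0,0,0.05],[0.0004,0,0],-1],[[0,0,0.03],[0,0,0],-1],[[0,0,0],[0,0,0],-1]])

```text
time_s: 29.63
position: [0.6443, 0.0053, 0.1106]
tool_rot: [[-0.13, 0.992, 0.002], [0.992, 0.13, -0.001], [-0.001, 0.001, -1.0]]
ft_force: [-0.3, -0.2, -0.8]
grip_width: 0.0098
```

Call:
move_arm(motion=[[[0,0,0.05],[0,0,0],-1],[[0,0,0.03],[0,0,0],-1],[[0,0,0],[0,0,0],-1]])

```text
time_s: 29.88
position: [0.6445, 0.005, 0.1091]
tool_rot: [[-0.13, 0.992, 0.002], [0.992, 0.13, -0.002], [-0.002, 0.002, -1.0]]
ft_force: [-0.6, -0.9, -1.3]
grip_width: 0.0098
```

Call:
move_arm(motion=[[[0,0,0.05],[0,0,0],-1],[[0,0,0.03],[0,0,0],-1],[[0,0,0],[0,0,0],-1]])

```text
time_s: 30.13
position: [0.6447, 0.0046, 0.1075]
tool_rot: [[-0.13, 0.992, 0.003], [0.992, 0.13, -0.003], [-0.003, 0.002, -1.0]]
ft_force: [0.2, -0.4, 0.4]
grip_width: 0.0092
```

```bash
python3 - <<'E'
from h import *
go([.6438,.006,.112],97.38)
E
```

```text
pos [0.6447 0.0046 0.1075] F [ 0.2 -0.4  0.4] w 0.0092 t 30.13
yaw 97.45 z [ 0.0028 -0.0025 -1.    ]
shift units [ 0.08 -0.04 -0.23] turn units [0.0012 0.0014 0.0006]
```

Call:
move_arm(motion=[[[-0.01,-0.03,0.04],[0.0012,0.0014,0],-1],[[0,0,0.03],[0,0,0],-1],[[0,0,0],[0,0,0],-1]])

```text
time_s: 30.38
position: [0.6444, 0.0042, 0.1065]
tool_rot: [[-0.13, 0.992, 0.001], [0.992, 0.13, 0.0], [-0.0, 0.001, -1.0]]
ft_force: [0.7, -1.0, 0.5]
grip_width: 0.0091
```

Call:
move_arm(motion=[[[-0.01,0,0.04],[0,0,0],-1],[[0,0,0.02],[0,0,0],-1],[[0,0,0],[0,0,0],-1]])

```text
time_s: 30.63
position: [0.6443, 0.0042, 0.1065]
tool_rot: [[-0.13, 0.992, 0.001], [0.992, 0.13, 0.0], [0.0, 0.001, -1.0]]
ft_force: [0.6, -1.9, -0.7]
grip_width: 0.0098
```

```bash
python3 - <<'E'
from h import *
go([.6438,.006,.112],97.38)
s=imaging.get_image("side")
crop(s,200,150,270,230,7,"pics/c12s.png")
E
```

```text
pos [0.6443 0.0042 0.1065] F [ 0.6 -1.9 -0.7] w 0.0098 t 30.63
yaw 97.45 z [ 1.3e-03  3.0e-04 -1.0e+00]
shift units [ 0.09 -0.01 -0.27] turn units [ 0.0006 -0.0001  0.0006]
```

View pics/c12s.png

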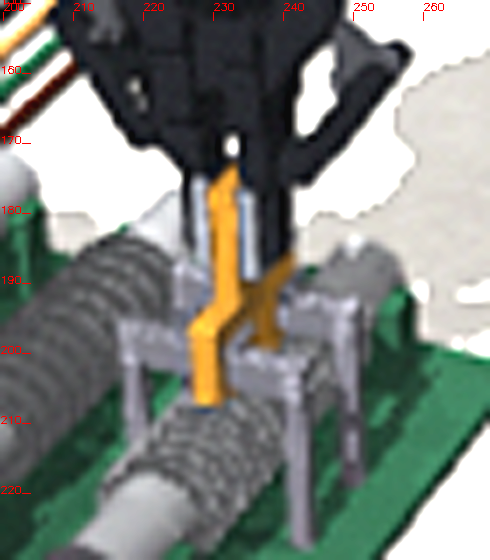

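Call:
move_arm(motion=[[[-0.03,-0.01,0.03],[0,0,0],-1],[[0,0,0.03],[0,0,0],-1],[[0,0,0],[0,0,0],-1]])

```text
time_s: 30.93
position: [0.6443, 0.0042, 0.1065]
tool_rot: [[-0.13, 0.992, 0.002], [0.992, 0.13, 0.001], [0.001, 0.002, -1.0]]
ft_force: [0.3, -2.4, -0.4]
grip_width: 0.0094
```

```bash
python3 - <<'E'
from h import *
go([.6438,.006,.112],97.38); print(readout.observe()["wrist_torque"])
E
```

```text
pos [0.6443 0.0042 0.1065] F [ 0.3 -2.4 -0.4] w 0.0094 t 30.93
yaw 97.47 z [ 0.0024  0.0012 -1.    ]
shift units [ 0.09 -0.01 -0.27] turn units [ 0.0012 -0.0004  0.0008]
[-0.35797843 -0.00346514  0.02510383]
```

Call:
move_arm(motion=[[[0,0,0],[0,0,0],-0.9],[[0,0,0],[0,0,0],-0.75],[[0,0,0],[0,0,0],-0.6],[[0,0,0],[0,0,0],-0.4],[[0,0,0],[0,0,0],-0.3],[[0,0,0],[0,0,0],-0.3]], squeeze=20)

```text
time_s: 31.43
position: [0.644, 0.005, 0.1052]
tool_rot: [[-0.13, 0.991, 0.001], [0.991, 0.13, 0.003], [0.003, 0.001, -1.0]]
ft_force: [-0.1, -0.1, -0.3]
grip_width: 0.03
```

```bash
python3 - <<'E'
from h import *
go([.6438,.006,.112],97.38)
s=imaging.get_image("side")
crop(s,200,150,270,230,7,"pics/c13s.png")
E
```

```text
pos [0.644  0.005  0.1052] F [-0.1 -0.1 -0.3] w 0.03 t 31.43
yaw 97.48 z [ 8.0e-04  3.1e-03 -1.0e+00]
shift units [ 0.05 -0.   -0.34] turn units [ 0.0006 -0.0014  0.0009]
```

View pics/c13s.png

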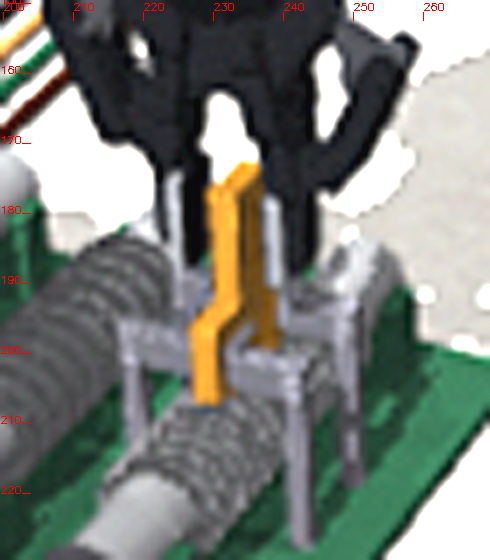

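Call:
move_arm(motion=[[[0,0,-0.3],[0,-0.0014,0],-0.1],[[0,0,-0.6],[0,0,0],0],[[0,0,-1],[0,0,0],0],[[0,0,-1],[0,0,0],0],[[0,0,-1],[0,0,0],0],[[0,0,-1],[0,0,0],0],[[-1,-0.5,0],[0,0,0],0],[[-1,-0.5,0],[0,0,0],0],[[-1,-0.5,0],[0,0,0],0],[[-1,-0.5,0],[0,0,0],0],[[-1,-0.5,0],[0,0,0],0],[[-1,-0.5,0],[0,0,0],0]])

```text
time_s: 32.48
position: [0.5995, -0.1218, 0.2136]
tool_rot: [[-0.138, 0.99, 0.006], [0.99, 0.138, -0.002], [-0.003, 0.005, -1.0]]
ft_force: [-0.3, -0.5, -0.5]
grip_width: 0.0427
```

Call:
move_arm(motion=[[[-1,-0.7,0],[0,0,0],0],[[-1,-0.7,0],[0,0,0],0],[[-1,-0.7,0],[0,0,0],0],[[-1,-0.7,0],[0,0,0],0],[[-1,-0.7,0],[0,0,0],0],[[0,0,0],[0,0,0],0],[[0,0,0],[0,0,0],0]])

```text
time_s: 33.07
position: [0.5396, -0.2393, 0.2174]
tool_rot: [[-0.133, 0.991, 0.009], [0.991, 0.133, -0.006], [-0.007, 0.008, -1.0]]
ft_force: [0.4, -0.6, -0.4]
grip_width: 0.0427
```

```bash
python3 - <<'E'
from h import *
s=imaging.get_image("side");t=imaging.get_image("top")
crop(s,200,150,330,300,4,"pics/c14s.png"); crop(t,220,110,330,280,3.5,"pics/c14t.png"); crop(s,205,160,265,235,8,"pics/c14z.png")
E
```

```text
(no output)
```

View pics/c14s.png

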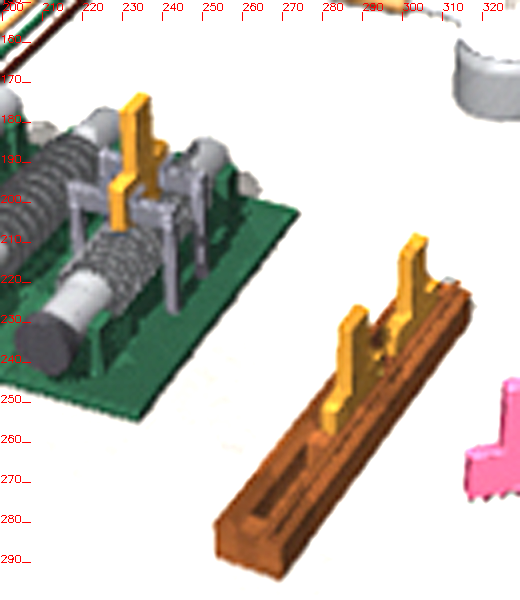

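View pics/c14z.png

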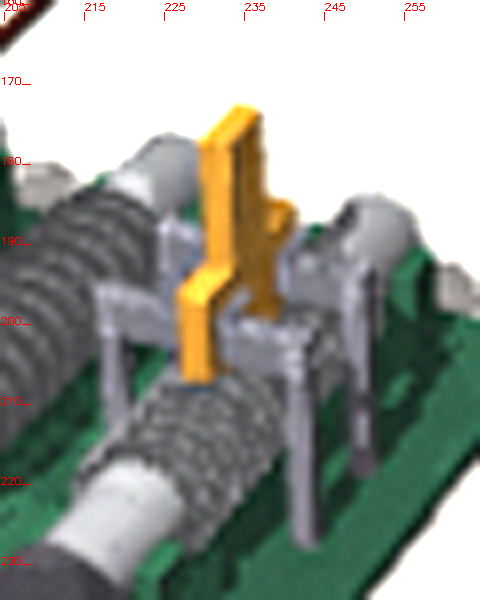

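View pics/c14t.png

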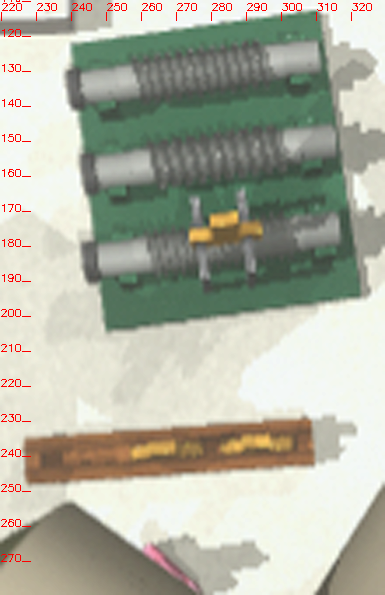

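```bash
python3 - <<'E'
from h import *
s=imaging.get_image("side")
hsv=cv2.cvtColor(s["img"],cv2.COLOR_BGR2HSV)
m=cv2.inRange(hsv,(12,130,60),(32,255,255))
def topmost(x0,y0,x1,y1):
    v,u=np.nonzero(m[y0:y1,x0:x1]); return v.min()+y0, u[v==v.min()].mean()+x0
def pred(c,yaw,zt):
    a=np.radians(yaw);R=np.array([[np.cos(a),-np.sin(a)],[np.sin(a),np.cos(a)]])
    q=[proj(s,np.r_[np.array(c)+R@[sx*.005,sy*.012],zt]) for sx in(-1,1) for sy in(-1,1)]
    q=min(q,key=lambda p:p[1]); return np.round(q,2)
print("rack R",topmost(290,200,315,240),pred([.4667,-.0222],3.8,.086))
print("rack M",topmost(275,215,296,250),pred([.4615,.0567],3.8,.086))
for z in(.142,.147): print("screw",topmost(222,160,245,200),pred([.644,.0045],7.4,z))
E
```

```text
rack R (np.int64(208), np.float64(303.5)) [302.46 206.63]
rack M (np.int64(226), np.float64(288.5)) [287.99 224.28]
screw (np.int64(173), np.float64(235.0)) [233.08 171.72]
screw (np.int64(173), np.float64(235.0)) [232.98 169.93]
```

```bash
python3 - <<'E'
from rig import job
print(job.close_job())
E
```

```text
the job is handed in; nothing more can be done
None
```

The leaf from the left (+y) rack slot is the one that fits. I left it standing meshed on the front screw, let go, and handed the job in at about 33 s.

- **Leaves that did not fit:** I tried the right and middle leaves first. Each stayed at crest height over more than 12 mm of shift along the screw, so I put both back upright in their own slots.
- **The leaf that fits:** It dropped about 5 mm as soon as it was lowered, centred itself in the grooves, and would go no further down or along the screw.
- **Contact forces:** The highest I read on the screw was about 9 N, early on with the first leaf, while I was sliding it. That slide also tilted the gripper by about 1°, so I changed to lifting, shifting and touching down again. Most readings after that were 2–6 N.
- **Final checks:** The last pictures show the leaf upright between the guides and the other two upright in the rack. In the side picture its top is 1.3 px below where a fully home leaf should appear. The two racked leaves are off by 1.4 and 1.7 px the same way, while a leaf still up on the crests would be off by about 3 px.
- **Disagreements:** The side camera sits about 1–2 px off the top camera, so I relied on the top view and on contact. The middle leaf's crest contact read about 1.2 mm lower than I expected, but it was the same along its whole range, so I put it down to the grip height.

I did not identify the fitting leaf's pitch number. The bystanders and the pink look-alike were never reached for, but I did not compare their positions before and after.

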